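# Set out the jewellery stall before opening

## Task

Get the jewellery stall ready: stand every loose ring block on the wooden tray, one to a felt pad, upright, centred on its pad and with its long side along the pad's. Tuck every loose earring card lengthwise under the holder's sprung arm, on top of the pile, pushed in until it meets the back posts and lined up straight with the pile, so that the arm holds it down (further cards go on top of the first). Leave the glass, the plant and the trinket box where they are.

Things in the scene. Friction and masses are not known exactly. Their poses are not given: they have to be found in the camera images.
- tray: fixed flat wooden tray, 174 (its x) x 164 (its y) mm, floor 6 mm thick, rim walls 6 mm thick and 14 mm high over the table. Six thin grey felt pads (46 mm along tray x, 32 mm along tray y) lie flush on its floor in two rows of three. Origin: centre of the underside, on the table
- pad0 (a point): centre of felt pad 0 on the tray floor, at tray x -54 mm, y 36 mm; axes as the tray's
- pad1 (a point): centre of felt pad 1 on the tray floor, at tray x 0 mm, y 36 mm; axes as the tray's
- pad2 (a point): centre of felt pad 2 on the tray floor, at tray x 54 mm, y 36 mm; axes as the tray's
- pad3 (a point): centre of felt pad 3 on the tray floor, at tray x -54 mm, y -36 mm; axes as the tray's
- pad4 (a point): centre of felt pad 4 on the tray floor, at tray x 0 mm, y -36 mm; axes as the tray's
- pad5 (a point): centre of felt pad 5 on the tray floor, at tray x 54 mm, y -36 mm; axes as the tray's
- ring1: ring display block (four to six of them are present; absent ones read None), all alike: wooden block 40 mm (its x) x 26 mm (its y) x 18 mm high, with a brass ring (19 mm wide, in the block's xz plane, 3 mm thick in y) standing in its top to 35 mm, its small stone to 40 mm. Loose, about 35 g. Origin: centre of its underside. Both ends are alike
- ring2: ring display block (four to six of them are present; absent ones read None), all alike: wooden block 40 mm (its x) x 26 mm (its y) x 18 mm high, with a brass ring (19 mm wide, in the block's xz plane, 3 mm thick in y) standing in its top to 35 mm, its small stone to 40 mm. Loose, about 35 g. Origin: centre of its underside. Both ends are alike
- ring3: ring display block (four to six of them are present; absent ones read None), all alike: wooden block 40 mm (its x) x 26 mm (its y) x 18 mm high, with a brass ring (19 mm wide, in the block's xz plane, 3 mm thick in y) standing in its top to 35 mm, its small stone to 40 mm. Loose, about 35 g. Origin: centre of its underside. Both ends are alike
- ring4: ring display block (four to six of them are present; absent ones read None), all alike: wooden block 40 mm (its x) x 26 mm (its y) x 18 mm high, with a brass ring (19 mm wide, in the block's xz plane, 3 mm thick in y) standing in its top to 35 mm, its small stone to 40 mm. Loose, about 35 g. Origin: centre of its underside. Both ends are alike
- ring5: ring display block (four to six of them are present; absent ones read None), all alike: wooden block 40 mm (its x) x 26 mm (its y) x 18 mm high, with a brass ring (19 mm wide, in the block's xz plane, 3 mm thick in y) standing in its top to 35 mm, its small stone to 40 mm. Loose, about 35 g. Origin: centre of its underside. Both ends are alike
- ring6: ring display block (four to six of them are present; absent ones read None), all alike: wooden block 40 mm (its x) x 26 mm (its y) x 18 mm high, with a brass ring (19 mm wide, in the block's xz plane, 3 mm thick in y) standing in its top to 35 mm, its small stone to 40 mm. Loose, about 35 g. Origin: centre of its underside. Both ends are alike
- holder: fixed card holder. Bed 74 mm wide, 10 mm high, its x -30 to +92 mm; on it a fixed pile of shorter cards, x -31 to +49, 50 mm wide, top 24 mm over the table. Two back posts (12 mm wide, centres y -22 and +22) have front faces at x +50 and rise to 56 mm. Open on the -x side: new cards go in along +x. Origin: on the table, mid-width; z up
- card_home (a point): point on the pile top at holder x -5, y 0, z 24 mm; axes as the holder's. The first card's underside centre lies here when it is home against the posts (each further card 8 mm higher); its near end then juts 29 mm past the pile, clear of the bed
- hold_arm (a joint): angle (rad) of the holder's sprung, weighted steel arm about a hinge behind the posts (along y at holder x +77, z 30 mm): 0 on the bare pile, grows as it is lifted, limit 0.9, falls back by itself. Its 34 mm wide roller presses on the pile at x +2 mm with about 2 N. Each card under it lifts it by about 0.1
- tongue_lip (a point): middle of the free upturned front edge of the arm's 34 mm wide tongue, which slopes up from the roller at 30 degrees. Arm down: edge at holder x -36, its underside 22 mm above the pile, so that an 8 mm card slid level along the pile (or along a card there) lifts the arm and passes under it with a push of a few newtons
- card1: earring card (two or three are present; an absent one reads None), all alike: stiff flat board 110 mm (its x) x 56 mm (its y) x 8 mm thick, loose, about 45 g, inlaid brass studs flush with its top. Origin: centre of its underside. Its two ends are alike
- card2: earring card (two or three are present; an absent one reads None), all alike: stiff flat board 110 mm (its x) x 56 mm (its y) x 8 mm thick, loose, about 45 g, inlaid brass studs flush with its top. Origin: centre of its underside. Its two ends are alike
- card3: earring card (two or three are present; an absent one reads None), all alike: stiff flat board 110 mm (its x) x 56 mm (its y) x 8 mm thick, loose, about 45 g, inlaid brass studs flush with its top. Origin: centre of its underside. Its two ends are alike
- glass: drinking-glass-shaped display glass, 72 mm wide at the rim, 100 mm high; bystander
- plant: small potted succulent, pot 68 mm wide and 55 mm high; bystander
- trinket_box: wooden trinket box 72 x 102 mm, 47 mm high; bystander
Mind the look-alikes: they are no part of the job. Leave any red look-alike of the card1 alone. Several things look just like the tray: the one meant starts farthest to the robot's left.

How it is judged:
By the outcome, as a careful person would: the job done as asked, in the order asked, and still so for the second after the job is handed in, with the robot touching nothing.
Of ring1, ring2, ring3, ring4, ring5, ring6 only 4 to 6 are there at a start; the rules pass over those that are not, and their reading is None.
Of card1, card2, card3 only 2 to 3 are there at a start; the rules pass over those that are not, and their reading is None.
At some moment in a run one of ring1, ring2, ring3, ring4, ring5, ring6 may be knocked a few centimetres aside while the robot is not near it.
Once in a run the grip may slacken for a moment while it holds something.
It also fails if it takes over 210 s, if anything falls off the work surface, if the arm or the gripper's body presses on something with over 40 N, if the wrist force passes 120 N, or if a joint passes its speed limit or range.

## Robot

A 6-joint arm with a two-finger parallel gripper is mounted at the origin on the work surface. World frame = base frame: x ahead of the robot, y to its left, z up, the work surface at z = 0. Lengths are in m, angles in rad, forces in N, time in s.
With the tool pointing down it reaches from about 0.375 to 0.975 m from the base axis. Payload 3.8 kg.
Tool frame: the origin (TCP) lies between the finger pads; the fingertips stand 25 mm ahead of it and the grasp point (between the pads) lies 6 mm ahead of it; z points along the fingers, y is the direction in which the jaws open and shut (so a half turn about z gives the same grasp; the last joint's range is limited). The gripper opens to 85 mm and grips with 20 to 120 N. Pads are 22 mm wide; open, the fingers measure 114 mm over their backs; the gripper's body (76 mm by 85 mm) begins 54 mm behind the grasp point. The pads swing forward as they close: fully open they stand 13 mm farther back than shut.
Start: joints at [-1.345, 0.264, 1.604, -0, 1.274, -0.037], TCP at [0.175, -0.652, 0.256] pointing down, gripper open.
Joint ranges: [-2.63, 2.63], [-0.94, 2.18], [0.31, 2.57], [-1.31, 4.45], [0, 2.66], [-2.55, 2.55]. Speed limits (rad/s): [2.57, 2.57, 3.14, 3.14, 3.14, 3.14].

## Interface

Orientations are given as a 3x3 rotation matrix whose columns are the frame's x, y, z axes.
In Python, from rig import r, viewer gives the robot as it stands.
- The arm moves only by the tool step_arm, never from a script. Its argument "rows" is a list of rows, each a list of 2 entries, a list of its own where there are three numbers: the shift along the tool's x, y, z in m, then the turn, a rotation vector about the tool's x, y, z in degrees. A call has exactly 10 rows; each row shifts and turns the pose as measured when the row begins, along the tool's axes as they then stand; what a row does not reach is not made up. A row lasts 1/12 s, in which the tool goes at most 41.7 mm and 7.16 degrees, less where a joint would pass 70% of its speed; a pose out of reach is approached as far as the arm can. A call with a gripper value outside its range is refused whole. "gripper" is the opening in per cent of the stroke, from 0 (shut) to 100 (fully open), set as the call begins (left out, the last holds). The fingers move at their own pace and stop on an object; "squeeze" is the grip in N (left out, the last holds). Time passes only in rows, so rows that do not move let the fingers close, or fill a call up. It gives the time, the measured TCP pose, the force and the opening at its end, in the units of the state.
- r.sense(): the state, without advancing time (a new reading comes with each control period).
- viewer.camera(name): name is "scene" or "top"; returns the picture (384x512x3 uint8, red, green, blue); there is no depth.
- viewer.get_calibration(name): a dict with "fov_y" (degrees; the focal length in pixels is half the picture's height over the tangent of half this angle, whatever the lens; pixels are square), "cx", "cy" (the principal point, pixels), "R" (3x3) and "t" (3): a world point X has camera coordinates R X + t. Camera axes: x right, y down, z forward; pixel columns grow to the right and rows downward; lengths in m; the calibration is good to about 2 mm. A picture is of the moment at which its call begins. get_calibration takes no time and is no camera call.
- r.sign_off(): hands the job in, once; it reports no verdict.
The state is a dict: "time": time; "joint_pos": joint angles; "qvel": joint speeds; "effort": joint torques, N m; "tcp_pos": TCP position; "orientation": TCP orientation; "wrist_force": force on the tool from outside, world axes, zero at the start; "wrist_torque": the same for the moment, N m; "width": finger opening in m.
Only numpy, scipy, OpenCV 4.12 (cv2) and the standard library are available. Lean on these libraries where they do the work, as an engineer would, in place of code of your own. Each camera call takes 0.05 s, during which the arm holds its last target. There are 200 camera calls.

## Working session

There is one attempt and no reset: what is moved stays moved. The work goes in short steps, Python scripts to look and compute and a tool call to move; the robot and the scene stay as the last step left them, time stands still between calls to the robot, and variables do not carry over. Pictures are saved under pics/ and viewed, about 12 in all and at most 16, crops included, and the job is handed in when it is done.

Besides the shell and the picture viewer there is one more tool, called after "Request:" in YAML: its name, and indented under it one key for each argument. step_arm: Moves the arm, as the interface text tells. Its arguments: {"type":"object","properties":{"rows":{"type":"array"},"gripper":{"type":"number"},"squeeze":{"type":"number"}},"required":["rows"]}

```bash
mkdir -p pics; ls; python3 - <<'E'
from rig import r, viewer
import cv2,numpy as np
for n in ("scene","top"):
    im=viewer.camera(n); cv2.imwrite(f"pics/{n}0.png",cv2.resize(im[:,:,::-1],(800,600),interpolation=cv2.INTER_CUBIC))
    np.save(f"{n}0.npy",im)
    print(n,viewer.get_calibration(n))
s=r.sense();print(s)
E
```

```text
pics
scene {'fov_y': 42.19220726980393, 'cx': 266.4635786474291, 'cy': 194.55677256253642, 'R': array([[ 0.85976107,  0.51050608, -0.01394423],
       [ 0.32259047, -0.5640482 , -0.76012171],
       [-0.39591198,  0.64902478, -0.64963108]]), 't': array([-0.46651492, -0.1112285 ,  1.58720973])}
top {'fov_y': 50.74277407062321, 'cx': 261.48084641584956, 'cy': 198.45976179707938, 'R': array([[-0.00704277, -0.99987447, -0.01419305],
       [-0.99837834,  0.00783261, -0.05638563],
       [ 0.05648972,  0.01377292, -0.99830818]]), 't': array([0.00179544, 0.57016901, 1.12489304])}
{'time': 0.1, 'joint_pos': array([-1.34492206e+00,  2.64675074e-01,  1.60521647e+00, -1.16770358e-05,
        1.27366833e+00, -3.68896073e-02]), 'qvel': array([ 0.00010074, -0.0023712 , -0.00272475,  0.00050536, -0.00058013,
        0.00036859]), 'effort': array([ 2.43473578e-04, -5.16705930e+01, -3.68590665e+01, -1.35436153e-04,
        6.28352471e-03, -8.94824780e-06]), 'tcp_pos': array([ 0.17520135, -0.65125729,  0.25509962]), 'orientation': array([[ 9.65674872e-01,  2.59753416e-01, -4.51457686e-04],
       [ 2.59753801e-01, -9.65672976e-01,  1.91475066e-03],
       [ 6.14025385e-05, -1.96629445e-03, -9.99998065e-01]]), 'wrist_force': array([ 1.03124553, -0.61597298, -0.84275646]), 'wrist_torque': array([-0.02424478,  0.0020965 , -0.01418495]), 'width': 0.0853608861613239}
```

View pics/top0.png

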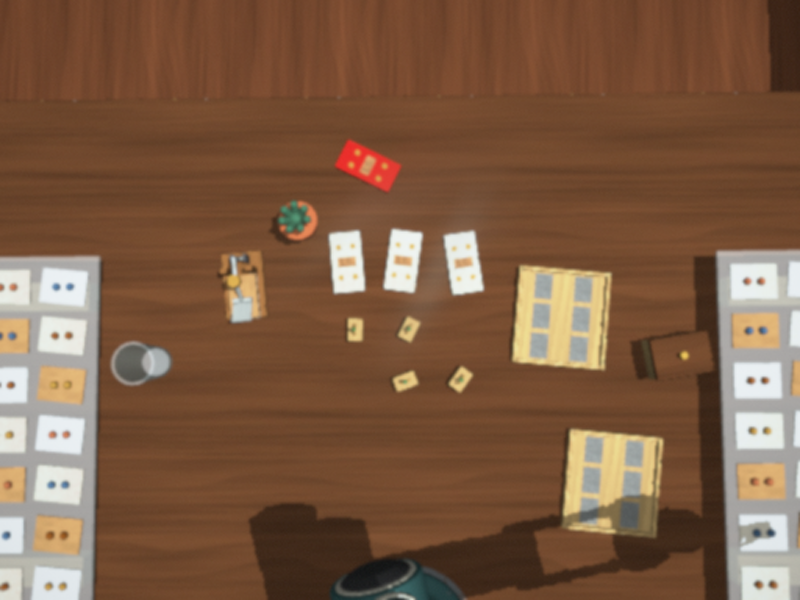

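View pics/scene0.png

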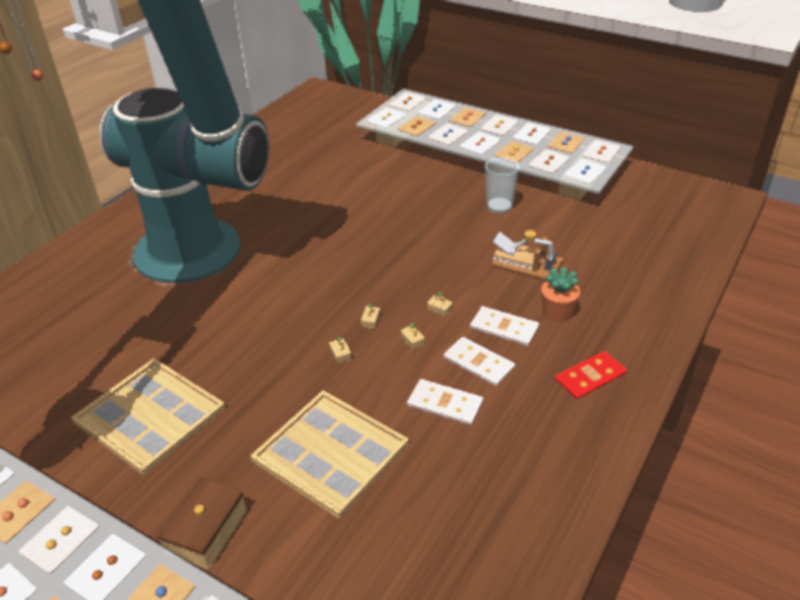

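```bash
cat > h.py <<'E'
import numpy as np, cv2
from scipy.optimize import minimize
from rig import r, viewer
U=4
CAL={n:viewer.get_calibration(n) for n in("scene","top")}
DIM={'ring':(.040,.026,.018),'card':(.110,.056,.008),'tray':(.174,.164,.014)}
def proj(n,X):
    c=CAL[n];P=np.atleast_2d(X)@c['R'].T+c['t'];f=192/np.tan(np.radians(c['fov_y'])/2)
    return P[:,:2]/P[:,2:]*f+[c['cx'],c['cy']]
def unproj(n,px,z):
    c=CAL[n];f=192/np.tan(np.radians(c['fov_y'])/2)
    d=c['R'].T@np.array([(px[0]-c['cx'])/f,(px[1]-c['cy'])/f,1]);o=-c['R'].T@c['t']
    return (o+d*(z-o[2])/d[2])[:2]
def corners(dim,x,y,a,z0=0):
    dx,dy,dz=dim;ca,sa=np.cos(a),np.sin(a)
    return np.array([[x+ca*u*dx/2-sa*v*dy/2,y+sa*u*dx/2+ca*v*dy/2,z0+w*dz] for u in(-1,1) for v in(-1,1) for w in(0,1)])
def localmask(im,n,dim,x,y,pad=.03,z0=0,thr=None):
    p=proj(n,corners((dim[0]+2*pad,dim[0]+2*pad,dim[2]),x,y,0,z0))
    lo=np.maximum(np.floor(p.min(0)).astype(int),0);hi=np.ceil(p.max(0)).astype(int)
    g=im[lo[1]:hi[1],lo[0]:hi[0],1]
    g=cv2.resize(g,None,fx=U,fy=U,interpolation=cv2.INTER_CUBIC)
    t,m=cv2.threshold(g,0 if thr is None else thr,255,cv2.THRESH_BINARY+(cv2.THRESH_OTSU if thr is None else 0))
    cs,_=cv2.findContours(m,cv2.RETR_EXTERNAL,cv2.CHAIN_APPROX_NONE)
    c0=(proj(n,[x,y,z0+dim[2]/2])[0]-lo+.5)*U
    cs=[c for c in cs if cv2.contourArea(c)>60]
    if not cs: return None
    c=max(cs,key=lambda c:cv2.contourArea(c)/(20+abs(cv2.pointPolygonTest(c,tuple(map(float,c0)),True)) if cv2.pointPolygonTest(c,tuple(map(float,c0)),True)<0 else 20))
    m=np.zeros_like(g);cv2.drawContours(m,[c],-1,255,-1)
    return m,lo
def fit(ims,kind,x,y,a,z0=0,cams=("top","scene"),pad=.03,thr=None):
    dim=DIM[kind];M={n:localmask(ims[n],n,dim,x,y,pad,z0,thr) for n in cams}
    def cost(q):
        s=0
        for n in cams:
            m,lo=M[n];p=(proj(n,corners(dim,q[0]/1e3,q[1]/1e3,q[2]/50,z0))-lo+.5)*U-.5
            h=cv2.convexHull(np.round(p*16).astype(np.int32).reshape(-1,1,2))
            k=np.zeros_like(m);cv2.fillConvexPoly(k,h,255,cv2.LINE_8,4)
            s+=1-(np.count_nonzero(m&k)/np.count_nonzero(m|k))
        return s/len(cams)
    best=None
    for a0 in ([a] if a is not None else np.arange(0,np.pi,np.pi/8)):
        q0=np.array([x*1e3,y*1e3,a0*50])
        o=minimize(cost,q0,method='Nelder-Mead',options=dict(initial_simplex=q0+np.vstack([np.zeros(3),np.diag([4,4,8])]),xatol=.05,fatol=1e-4))
        if best is None or o.fun<best.fun: best=o
    q=best.x;return q[0]/1e3,q[1]/1e3,(q[2]/50+np.pi/2)%np.pi-np.pi/2,best.fun
def grab(tag=None):
    ims={n:viewer.camera(n) for n in("top","scene")}
    if tag: np.savez(tag+'.npz',**ims)
    return ims
def st():
    s=r.sense();R=s['orientation'];print('t %.2f'%s['time'],'tcp',np.round(s['tcp_pos']*1e3,1),'yjaw deg %.1f'%np.degrees(np.arctan2(R[1,1],R[0,1])),'tilt',np.round(R[:,2],3),'F',np.round(s['wrist_force'],1),'w %.1f'%(s['width']*1e3),'q6 %.2f'%s['joint_pos'][5]);return s
E
python3 - <<'E'
from h import *
ims={n:np.load(n+'0.npy') for n in("top","scene")}
k=512/800
for kind,pts in (('ring',[(355,330),(409,329),(405,381),(460,379)]),('card',[(347,262),(403,261),(463,263)]),('tray',[(561,318)])):
    for p in pts:
        x,y=unproj('top',(p[0]*k,p[1]*k),DIM[kind][2])
        f=[fit(ims,kind,x,y,None if kind!='tray' else 0,cams=c) for c in(("top",),("scene",),("top","scene"))]
        print(kind,p,*['%.1f %.1f %.1fdeg c%.3f |'%(q[0]*1e3,q[1]*1e3,np.degrees(q[2]),q[3]) for q in f])
# holder crops
a=ims['top'][150:215,130:180];b=ims['scene'][140:190,305:370]
a=cv2.resize(a,None,fx=9,fy=9,interpolation=cv2.INTER_CUBIC);b=cv2.resize(b,None,fx=5.3,fy=5.3,interpolation=cv2.INTER_CUBIC)
c=np.zeros((600,800,3),np.uint8);c[:585,:450]=a;h,w=b.shape[:2];c[:h,452:452+w]=b[:, :348]
cv2.imwrite('pics/hold.png',c[:,:,::-1])
E
```

```text
ring (355, 330) 536.6 95.5 -0.6deg c0.059 | 531.7 100.9 29.1deg c0.371 | 536.7 95.4 -0.6deg c0.234 |
ring (409, 329) 536.9 -2.0 -27.4deg c0.038 | 530.7 4.3 -35.4deg c0.354 | 536.8 -2.0 -27.6deg c0.215 |
ring (405, 381) 443.6 5.1 -69.7deg c0.039 | 434.8 15.1 -65.8deg c0.298 | 443.1 5.1 -68.5deg c0.202 |
ring (460, 379) 446.1 -94.3 -36.0deg c0.035 | 438.5 -88.3 -39.7deg c0.281 | 445.9 -94.2 -36.0deg c0.177 |
card (347, 262) 661.5 111.2 4.9deg c0.022 | 659.2 111.9 4.7deg c0.048 | 660.4 111.2 4.8deg c0.046 |
card (403, 261) 662.8 8.4 -8.1deg c0.026 | 660.2 8.9 -8.4deg c0.047 | 662.1 8.4 -8.2deg c0.046 |
card (463, 263) 657.9 -102.1 7.9deg c0.022 | 656.0 -102.0 7.4deg c0.036 | 656.6 -102.2 7.9deg c0.038 |
tray (561, 318) 556.3 -278.1 -5.6deg c0.015 | 551.6 -276.0 -6.1deg c0.052 | 555.9 -278.1 -5.4deg c0.038 |
```

View pics/hold.png

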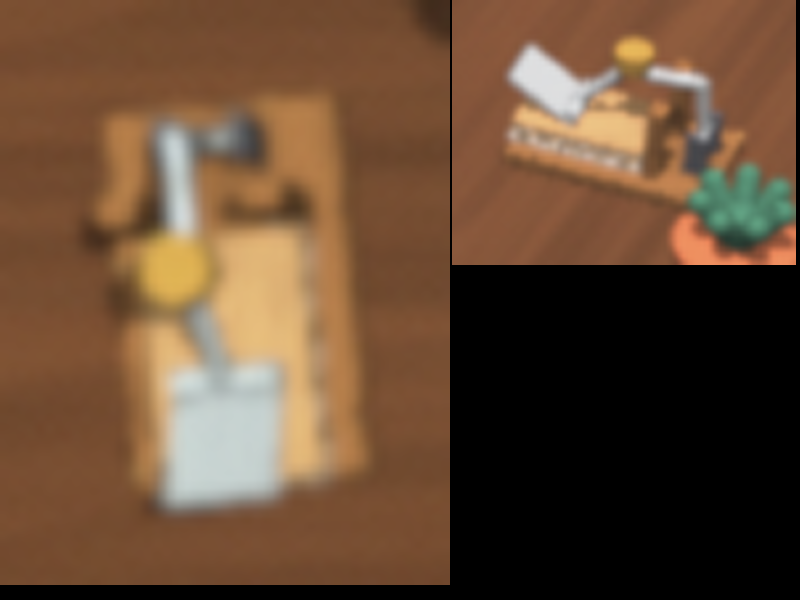

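```bash
python3 - <<'E'
from h import *
from scipy.optimize import least_squares
top=[((105,118),(92,37,10)),((333,98),(92,-37,5)),((367,468),(-30,-37,0)),((135,487),(-30,37,8)),((325,480),(-31,-25,20)),((305,225),(49,-25,24)),((150,482),(-31,25,22)),((160,507),(-36,17,46)),((280,497),(-36,-17,46))]
sc=[((530,43),(-36,17,46)),((508,85),(-36,-17,46)),((505,155),(-30,-37,0)),((508,138),(-31,-25,20)),((645,172),(49,-25,17))]
def w(q,p):
    c,s=np.cos(q[2]),np.sin(q[2]);return [q[0]+(c*p[0]-s*p[1])/1e3,q[1]+(s*p[0]+c*p[1])/1e3,p[2]/1e3]
def res(q,which):
    o=[]
    if 't' in which:
        for (u,v),p in top:o+=list(proj('top',w(q,p))[0]-[130+u/9-.5,150+v/9-.5])
    if 's' in which:
        for (u,v),p in sc:o+=list(proj('scene',w(q,p))[0]-[305+(u-452)/5.3-.5,140+v/5.3-.5])
    return o
for k in('t','s','ts'):
    o=least_squares(res,[.6,.29,.1],args=(k,),loss='soft_l1');print(k,np.round(o.x[:2]*1e3,1),np.degrees(o.x[2]),np.round(np.reshape(o.fun,(-1,2)),1).tolist())
for n in CAL: print(n,-CAL[n]['R'].T@CAL[n]['t'])
E
```

```text
t [589.  296.9] 4.651601806366084 [[-0.1, -0.6], [0.7, -0.5], [0.6, 0.8], [-0.1, 0.8], [-0.6, -0.1], [-0.9, -0.1], [1.0, 1.2], [0.3, -0.4], [-0.8, -0.4]]
s [589.8 291. ] 5.569666394531644 [[0.1, 1.7], [0.3, -0.3], [-0.4, 2.6], [0.5, -1.6], [-0.5, -0.7]]
ts [588.6 296.3] 4.819093077327171 [[0.0, -0.5], [0.9, -0.4], [0.8, 0.9], [0.1, 1.0], [-0.4, -0.0], [-0.7, -0.0], [1.2, 1.3], [0.5, -0.3], [-0.5, -0.3], [0.6, 0.6], [0.7, -1.4], [-0.0, 1.5], [0.9, -2.7], [-0.3, -1.7]]
scene [ 1.06536796 -0.85471798  0.94004838]
top [ 0.50571214 -0.01816377  1.15516474]
```

```bash
cat >> h.py <<'E'
def go(x,y,z,yaw):
    """print: turn about tool z, then shift in tool axes after the turn (mm); also tilt fix"""
    s=st();R=s['orientation'];cur=np.degrees(np.arctan2(R[1,0],R[0,0]))
    d=(yaw-cur+90)%180-90
    c,q=np.cos(np.radians(cur+d)),np.sin(np.radians(cur+d))
    T=np.array([[c,q,0],[q,-c,0],[0,0,-1]]).T
    print('-> turn z %.1f'%-d,'shift after turn',np.round(T.T@(np.array([x,y,z])*1e3-s['tcp_pos']*1e3),1),
      'tiltfix',np.round(np.degrees(cv2.Rodrigues(R.T@np.array([[np.cos(np.radians(cur)),np.sin(np.radians(cur)),0],[np.sin(np.radians(cur)),-np.cos(np.radians(cur)),0],[0,0,-1]]).T)[0].ravel()),1))
E
python3 -c "
from h import *
go(.4455,-.0942,.12,-36)"
```

```text
t 0.10 tcp [ 175.2 -651.3  255.1] yjaw deg -74.9 tilt [-0.     0.002 -1.   ] F [ 1.  -0.6 -0.8] w 85.4 q6 -0.04
-> turn z 51.1 shift after turn [-108.8 -609.5  135.1] tiltfix [-0.1 -0.   0. ]
```

Request:
step_arm:
  rows:
    - [[0,0,0.01],[0,0,6.4]]
    - [[0,0,0.01],[0,0,6.4]]
    - [[0,0,0.01],[0,0,6.4]]
    - [[0,0,0.01],[0,0,6.4]]
    - [[0,0,0.01],[0,0,6.4]]
    - [[0,0,0.01],[0,0,6.4]]
    - [[0,0,0.01],[0,0,6.4]]
    - [[0,0,0.01],[0,0,6.4]]
    - [[-0.006,-0.035,0],[0,0,0]]
    - [[-0.006,-0.035,0],[0,0,0]]
  gripper: 60
  squeeze: 40

```text
time: 0.93
tcp_pos: [0.2061, -0.5894, 0.1651]
orientation: [[0.776, -0.631, -0.004], [-0.631, -0.776, 0.007], [-0.008, -0.003, -1.0]]
wrist_force: [0.5, -1.0, -0.1]
width: 0.0512
```

Request:
step_arm:
  rows:
    - [[-0.007,-0.039,0],[0,0,0]]
    - [[-0.007,-0.039,0],[0,0,0]]
    - [[-0.007,-0.039,0],[0,0,0]]
    - [[-0.007,-0.039,0],[0,0,0]]
    - [[-0.007,-0.039,0],[0,0,0]]
    - [[-0.007,-0.039,0],[0,0,0]]
    - [[-0.007,-0.039,0],[0,0,0]]
    - [[-0.007,-0.039,0],[0,0,0]]
    - [[-0.007,-0.039,0],[0,0,0]]
    - [[-0.007,-0.039,0],[0,0,0]]

```text
time: 1.77
tcp_pos: [0.4006, -0.2249, 0.1616]
orientation: [[0.77, -0.638, -0.008], [-0.638, -0.77, 0.016], [-0.016, -0.007, -1.0]]
wrist_force: [1.9, 0.7, -0.9]
width: 0.0512
```

```bash
python3 -c "
from h import *
go(.4455,-.0942,.12,-36)"
```

```text
t 1.77 tcp [ 400.6 -224.9  161.6] yjaw deg -129.7 tilt [-0.008  0.016 -1.   ] F [ 1.9  0.7 -0.9] w 51.2 q6 1.69
-> turn z -3.7 shift after turn [ -40.5 -132.1   41.6] tiltfix [-0.4  0.9 -0. ]
```

Request:
step_arm:
  rows:
    - [[-0.01,-0.033,0.01],[-0.2,0.4,-2]]
    - [[-0.01,-0.033,0.01],[-0.2,0.5,-1.7]]
    - [[-0.01,-0.033,0.01],[0,0,0]]
    - [[-0.01,-0.033,0.01],[0,0,0]]
    - [[0,-0.005,0.02],[0,0,0]]
    - [[0,0,0.015],[0,0,0]]
    - [[0,0,0.01],[0,0,0]]
    - [[0,0,0],[0,0,0]]
    - [[0,0,0],[0,0,0]]
    - [[0,0,0],[0,0,0]]

```text
time: 2.6
tcp_pos: [0.4552, -0.0763, 0.0745]
orientation: [[0.818, -0.575, 0.004], [-0.575, -0.818, 0.001], [0.003, -0.003, -1.0]]
wrist_force: [0.3, 0.2, 0.1]
width: 0.0512
```

```bash
python3 -c "
from h import *
go(.4455,-.0942,.027,-36)"
```

```text
t 2.60 tcp [455.2 -76.3  74.5] yjaw deg -125.1 tilt [ 0.004  0.001 -1.   ] F [0.3 0.2 0.1] w 51.2 q6 1.96
-> turn z 0.9 shift after turn [ 2.7 20.1 47.5] tiltfix [-0.2 -0.2  0. ]
```

Request:
step_arm:
  rows:
    - [[0.003,0.01,0],[-0.2,-0.2,0.9]]
    - [[0,0.01,0],[0,0,0]]
    - [[0,0,0],[0,0,0]]
    - [[0,0,0.016],[0,0,0]]
    - [[0,0,0.016],[0,0,0]]
    - [[0,0,0.015],[0,0,0]]
    - [[0,0,0],[0,0,0]]
    - [[0,0,0],[0,0,0]]
    - [[0,0,0],[0,0,0]]
    - [[0,0,0],[0,0,0]]

```text
time: 3.43
tcp_pos: [0.45, -0.1044, 0.0345]
orientation: [[0.801, -0.599, 0.013], [-0.599, -0.801, -0.005], [0.014, -0.004, -1.0]]
wrist_force: [-0.0, -0.1, 0.2]
width: 0.0514
```

```bash
python3 -c "
from h import *
go(.4455,-.0942,.027,-36)"
```

```text
t 3.43 tcp [ 450.  -104.4   34.5] yjaw deg -126.8 tilt [ 0.013 -0.005 -1.   ] F [-0.  -0.1  0.2] w 51.4 q6 1.93
-> turn z -0.8 shift after turn [-9.6 -5.6  7.5] tiltfix [-0.2 -0.8  0. ]
```

Request:
step_arm:
  rows:
    - [[-0.004,-0.002,0],[-0.1,-0.4,-0.8]]
    - [[-0.003,-0.002,0.002],[-0.1,-0.4,0]]
    - [[-0.002,-0.0015,0.002],[0,0,0]]
    - [[-0.001,0,0.002],[0,0,0]]
    - [[0,0,0.001],[0,0,0]]
    - [[0,0,0],[0,0,0]]
    - [[0,0,0],[0,0,0]]
    - [[0,0,0],[0,0,0]]
    - [[0,0,0],[0,0,0]]
    - [[0,0,0],[0,0,0]]

```text
time: 4.27
tcp_pos: [0.447, -0.0931, 0.0296]
orientation: [[0.811, -0.586, 0.004], [-0.586, -0.811, -0.001], [0.003, -0.002, -1.0]]
wrist_force: [-0.6, -0.5, -0.3]
width: 0.0514
```

```bash
python3 -c "
from h import *
go(.4455,-.0942,.027,-36)
ims=grab();print(fit(ims,'ring',.4455,-.0942,-.63,cams=('top',)))
im=np.hstack([cv2.resize(ims['top'][200:280,255:335],(400,400),interpolation=2),cv2.resize(ims['scene'][190:250,190:250],(400,400),interpolation=2)]);cv2.imwrite('pics/g1.png',im[:,:,::-1])"
```

```text
t 4.27 tcp [447.  -93.1  29.6] yjaw deg -125.8 tilt [ 0.004 -0.001 -1.   ] F [-0.6 -0.5 -0.3] w 51.4 q6 1.94
-> turn z 0.2 shift after turn [-0.5  1.8  2.6] tiltfix [-0.1 -0.2  0. ]
(np.float64(0.41876777944110055), np.float64(-0.11689139487092097), np.float64(0.3150882848603045), np.float64(0.7398819108964036))
```

View pics/g1.png

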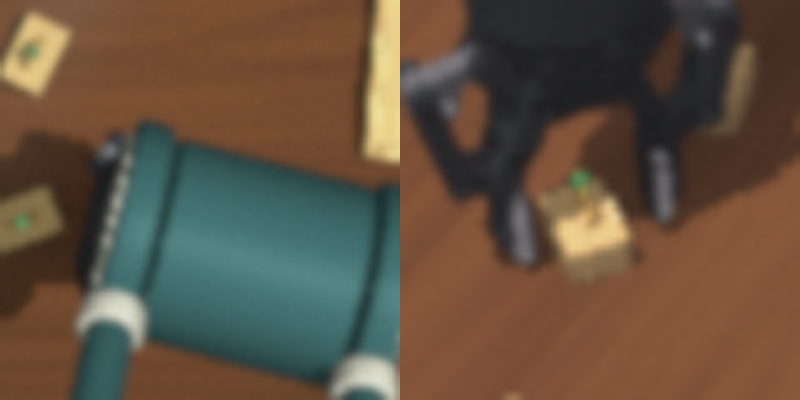

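Request:
step_arm:
  rows:
    - [[0,0.001,0.0015],[0,0,0]]
    - [[0,0,0.001],[0,0,0]]
    - [[0,0,0],[0,0,0]]
    - [[0,0,0],[0,0,0]]
    - [[0,0,0],[0,0,0]]
    - [[0,0,0],[0,0,0]]
    - [[0,0,0],[0,0,0]]
    - [[0,0,0],[0,0,0]]
    - [[0,0,0],[0,0,0]]
    - [[0,0,0],[0,0,0]]
  gripper: 0
  squeeze: 50

```text
time: 5.2
tcp_pos: [0.447, -0.0943, 0.0274]
orientation: [[0.81, -0.586, 0.005], [-0.586, -0.81, -0.001], [0.004, -0.002, -1.0]]
wrist_force: [0.7, 0.5, 0.5]
width: 0.0244
```

```bash
python3 -c "
from h import *
go(.4983,-.3086,.09,-5.5)"
```

```text
t 5.20 tcp [447.  -94.3  27.4] yjaw deg -125.9 tilt [ 0.005 -0.001 -1.   ] F [0.7 0.5 0.5] w 24.4 q6 1.93
-> turn z -30.4 shift after turn [ 71.6 208.4 -62.6] tiltfix [-0.1 -0.2  0. ]
```

Request:
step_arm:
  rows:
    - [[0,0,-0.02],[0,0,0]]
    - [[0,0,-0.02],[0,0,0]]
    - [[0,0,-0.02],[0,0,-6]]
    - [[0,0,0],[0,0,-6]]
    - [[0,0,0],[0,0,-6]]
    - [[0,0,0],[0,0,-6]]
    - [[0,0,0],[0,0,-5]]
    - [[0.01,0.03,0],[0,0,0]]
    - [[0.01,0.03,0],[0,0,0]]
    - [[0.01,0.03,0],[0,0,0]]

```text
time: 6.03
tcp_pos: [0.4638, -0.183, 0.0873]
orientation: [[0.996, -0.086, -0.003], [-0.086, -0.996, 0.003], [-0.003, -0.003, -1.0]]
wrist_force: [0.8, 0.5, -0.4]
width: 0.0247
```

Request:
step_arm:
  rows:
    - [[0.01,0.03,0],[0,0,0]]
    - [[0.01,0.03,0],[0,0,0]]
    - [[0.006,0.02,0],[0,0,0]]
    - [[0.003,0.01,0],[0,0,0]]
    - [[0,0,0],[0,0,0]]
    - [[0,0,0],[0,0,0]]
    - [[0,0,0],[0,0,0]]
    - [[0,0,0],[0,0,0]]
    - [[0,0,0],[0,0,0]]
    - [[0,0,0],[0,0,0]]

```text
time: 6.87
tcp_pos: [0.4841, -0.2793, 0.0846]
orientation: [[0.996, -0.087, -0.006], [-0.087, -0.996, 0.006], [-0.006, -0.005, -1.0]]
wrist_force: [0.2, -0.5, 0.0]
width: 0.0246
```

```bash
python3 -c "
from h import *
go(.4983,-.3086,.05,-5.5)"
```

```text
t 6.87 tcp [ 484.1 -279.3   84.6] yjaw deg -95.0 tilt [-0.006  0.006 -1.   ] F [ 0.2 -0.5  0. ] w 24.6 q6 1.09
-> turn z 0.5 shift after turn [17.  27.8 34.6] tiltfix [-0.3  0.4 -0. ]
```

Request:
step_arm:
  rows:
    - [[0.006,0.01,0.005],[-0.3,0.4,0.5]]
    - [[0.006,0.01,0.01],[0,0,0]]
    - [[0.004,0.006,0.01],[0,0,0]]
    - [[0.001,0.002,0.005],[0,0,0]]
    - [[0,0,0.003],[0,0,0]]
    - [[0,0,0],[0,0,0]]
    - [[0,0,0],[0,0,0]]
    - [[0,0,0],[0,0,0]]
    - [[0,0,0],[0,0,0]]
    - [[0,0,0],[0,0,0]]

```text
time: 7.7
tcp_pos: [0.4995, -0.3081, 0.0488]
orientation: [[0.996, -0.094, 0.001], [-0.094, -0.996, -0.001], [0.002, 0.0, -1.0]]
wrist_force: [-0.3, -0.5, 0.7]
width: 0.0247
```

```bash
python3 -c "
from h import *
go(.4983,-.3086,.0345,-5.5)"
```

```text
t 7.70 tcp [ 499.5 -308.1   48.8] yjaw deg -95.4 tilt [ 0.001 -0.001 -1.   ] F [-0.3 -0.5  0.7] w 24.7 q6 1.07
-> turn z 0.1 shift after turn [-1.2  0.6 14.3] tiltfix [ 0.  -0.1 -0. ]
```

Very good accuracy. Lower, then open just enough, and lift.

Request:
step_arm:
  rows:
    - [[-0.001,0.0005,0.006],[0,0,0]]
    - [[0,0,0.004],[0,0,0]]
    - [[0,0,0.003],[0,0,0]]
    - [[0,0,0.001],[0,0,0]]
    - [[0,0,0.001],[0,0,0]]
    - [[0,0,0],[0,0,0]]
    - [[0,0,0],[0,0,0]]
    - [[0,0,0],[0,0,0]]
    - [[0,0,0],[0,0,0]]
    - [[0,0,0],[0,0,0]]

```text
time: 8.53
tcp_pos: [0.499, -0.3087, 0.0335]
orientation: [[0.996, -0.094, 0.003], [-0.094, -0.996, -0.002], [0.003, 0.002, -1.0]]
wrist_force: [0.7, -0.1, -0.7]
width: 0.0248
```

```bash
python3 -c "
from h import *
go(.4983,-.3086,.034,-5.5)"
```

```text
t 8.53 tcp [ 499.  -308.7   33.5] yjaw deg -95.4 tilt [ 0.003 -0.002 -1.   ] F [ 0.7 -0.1 -0.7] w 24.8 q6 1.07
-> turn z 0.1 shift after turn [-0.7 -0.1 -0.5] tiltfix [ 0.1 -0.2 -0. ]
```

Request:
step_arm:
  rows:
    - [[0,0,0],[0,0,0]]
    - [[0,0,0],[0,0,0]]
    - [[0,0,0],[0,0,0]]
    - [[0,0,0],[0,0,0]]
    - [[0,0,-0.005],[0,0,0]]
    - [[0,0,-0.015],[0,0,0]]
    - [[0,0,-0.02],[0,0,0]]
    - [[0,0,-0.02],[0,0,0]]
    - [[0,0,-0.01],[0,0,0]]
    - [[0,0,0],[0,0,0]]
  gripper: 45

```text
time: 9.37
tcp_pos: [0.4977, -0.3079, 0.1061]
orientation: [[0.996, -0.094, 0.001], [-0.094, -0.996, 0.0], [0.001, -0.0, -1.0]]
wrist_force: [0.4, -0.4, 0.8]
width: 0.0385
```

```bash
cat >> h.py <<'E'
def rings(ims,guess):
    for g in guess:
        f=fit(ims,'ring',g[0]/1e3,g[1]/1e3,None if len(g)<3 else np.radians(g[2]),z0=g[3]/1e3 if len(g)>3 else 0,cams=('top',),pad=.012)
        print('ring %.1f %.1f %.1f c%.3f'%(f[0]*1e3,f[1]*1e3,np.degrees(f[2]),f[3]))
E
python3 -c "
from h import *
go(.4435,.0051,.09,-69.5)
ims=grab('a1');rings(ims,[(536.7,95.5),(537,-2),(443.5,5.1),(446,-94)])"
```

```text
t 9.37 tcp [ 497.7 -307.9  106.1] yjaw deg -95.4 tilt [ 0.001  0.    -1.   ] F [ 0.4 -0.4  0.8] w 38.5 q6 1.07
-> turn z 64.1 shift after turn [-312.2  -58.8   16.1] tiltfix [-0. -0.  0.]
ring 536.7 95.6 -0.6 c0.055
ring 536.9 -2.0 -27.4 c0.032
ring 445.1 6.6 -70.1 c0.165
ring 436.3 -87.3 -63.6 c0.615
```

```bash
cat >> h.py <<'E'
def plan(x,y,z,turn,n):
    """n equal rows, world-straight shift with total turn (deg about tool z)"""
    s=r.sense();R=s['orientation'];d=(np.array([x,y,z])-s['tcp_pos'])/n
    for i in range(n):
        a=np.radians(turn*(i+.5)/n);Rz=cv2.Rodrigues(np.array([0,0,a]))[0]
        print(np.round((R@Rz).T@d,3).tolist(),round(turn/n,1))
E
python3 -c "
from h import *
plan(.4435,.0051,.1,-116,17)"
```

```text
[-0.004, -0.018, 0.0] -6.8
[-0.002, -0.019, 0.0] -6.8
[0.001, -0.019, 0.0] -6.8
[0.003, -0.018, 0.0] -6.8
[0.005, -0.018, 0.0] -6.8
[0.007, -0.017, 0.0] -6.8
[0.009, -0.016, 0.0] -6.8
[0.011, -0.015, 0.0] -6.8
[0.013, -0.014, 0.0] -6.8
[0.014, -0.012, 0.0] -6.8
[0.016, -0.01, 0.0] -6.8
[0.017, -0.008, 0.0] -6.8
[0.018, -0.006, 0.0] -6.8
[0.018, -0.004, 0.0] -6.8
[0.019, -0.002, 0.0] -6.8
[0.019, 0.0, 0.0] -6.8
[0.018, 0.002, 0.0] -6.8
```

Request:
step_arm:
  rows:
    - [[-0.004,-0.018,0],[0,0,-6.8]]
    - [[-0.002,-0.019,0],[0,0,-6.8]]
    - [[0.001,-0.019,0],[0,0,-6.8]]
    - [[0.003,-0.018,0],[0,0,-6.8]]
    - [[0.005,-0.018,0],[0,0,-6.8]]
    - [[0.007,-0.017,0],[0,0,-6.8]]
    - [[0.009,-0.016,0],[0,0,-6.8]]
    - [[0.011,-0.015,0],[0,0,-6.8]]
    - [[0.013,-0.014,0],[0,0,-6.8]]
    - [[0.014,-0.012,0],[0,0,-6.8]]
  gripper: 60

```text
time: 10.3
tcp_pos: [0.4634, -0.1151, 0.0911]
orientation: [[0.415, 0.909, -0.02], [0.91, -0.415, 0.008], [-0.001, -0.021, -1.0]]
wrist_force: [-0.1, 0.2, -0.1]
width: 0.0511
```

Request:
step_arm:
  rows:
    - [[0.016,-0.01,0],[0,0,-6.8]]
    - [[0.017,-0.008,0],[0,0,-6.8]]
    - [[0.018,-0.006,0],[0,0,-6.8]]
    - [[0.018,-0.004,0],[0,0,-6.8]]
    - [[0.019,-0.002,0],[0,0,-6.8]]
    - [[0.019,0,0],[0,0,-6.8]]
    - [[0.01,0.001,0],[0,0,-5]]
    - [[0,0,0],[0,0,0]]
    - [[0,0,0],[0,0,0]]
    - [[0,0,0],[0,0,0]]

```text
time: 11.13
tcp_pos: [0.4298, 0.0162, 0.0793]
orientation: [[-0.403, 0.914, -0.044], [0.915, 0.404, 0.012], [0.028, -0.036, -0.999]]
wrist_force: [-0.1, -0.5, 0.3]
width: 0.0511
```

```bash
python3 -c "
from h import *
go(.4435,.0051,.075,-69.5)"
```

```text
t 11.13 tcp [429.8  16.2  79.3] yjaw deg 23.9 tilt [-0.044  0.012 -0.999] F [-0.1 -0.5  0.3] w 51.1 q6 -0.45
-> turn z 3.3 shift after turn [-15.1   8.9   4.3] tiltfix [-2.1 -1.6  0. ]
```

Request:
step_arm:
  rows:
    - [[-0.006,0.004,0],[-1,-0.8,1.5]]
    - [[-0.006,0.003,0],[-1,-0.8,1.5]]
    - [[-0.003,0.002,0],[0,0,0.3]]
    - [[0,0,0.004],[0,0,0]]
    - [[0,0,0.012],[0,0,0]]
    - [[0,0,0.012],[0,0,0]]
    - [[0,0,0.008],[0,0,0]]
    - [[0,0,0],[0,0,0]]
    - [[0,0,0],[0,0,0]]
    - [[0,0,0],[0,0,0]]

```text
time: 11.97
tcp_pos: [0.4446, 0.0002, 0.0391]
orientation: [[-0.333, 0.943, -0.005], [0.943, 0.333, -0.002], [0.0, -0.005, -1.0]]
wrist_force: [-0.0, -0.9, 0.5]
width: 0.0507
```

```bash
python3 -c "
from h import *
go(.4435,.0051,.027,-69.5)"
```

```text
t 11.97 tcp [4.446e+02 2.000e-01 3.910e+01] yjaw deg 19.5 tilt [-0.005 -0.002 -1.   ] F [-0.  -0.9  0.5] w 50.7 q6 -0.39
-> turn z -1.0 shift after turn [ 4.9  0.7 12.1] tiltfix [-0.3 -0.   0. ]
```

Then descend, close, and lift in following calls.

Request:
step_arm:
  rows:
    - [[0.003,0.0005,0.003],[-0.3,0,-1]]
    - [[0.002,0,0.004],[0,0,0]]
    - [[0,0,0.003],[0,0,0]]
    - [[0,0,0.001],[0,0,0]]
    - [[0,0,0],[0,0,0]]
    - [[0,0,0],[0,0,0]]
    - [[0,0,0],[0,0,0]]
    - [[0,0,0],[0,0,0]]
    - [[0,0,0],[0,0,0]]
    - [[0,0,0],[0,0,0]]

```text
time: 12.8
tcp_pos: [0.445, 0.0058, 0.029]
orientation: [[-0.352, 0.936, 0.004], [0.936, 0.352, 0.0], [-0.001, 0.004, -1.0]]
wrist_force: [-1.0, 0.6, -0.5]
width: 0.0513
```

Request:
step_arm:
  rows:
    - [[0,0,0],[0,0,0]]
    - [[0,0,0],[0,0,0]]
    - [[0,0,0],[0,0,0]]
    - [[0,0,0],[0,0,0]]
    - [[0,0,0],[0,0,0]]
    - [[0,0,0],[0,0,0]]
    - [[0,0,0],[0,0,0]]
    - [[0,0,0],[0,0,0]]
    - [[0,0,0],[0,0,0]]
    - [[0,0,0],[0,0,0]]
  gripper: 0

```text
time: 13.63
tcp_pos: [0.4455, 0.0057, 0.0295]
orientation: [[-0.352, 0.936, 0.005], [0.936, 0.352, 0.0], [-0.002, 0.005, -1.0]]
wrist_force: [0.2, -0.0, -0.7]
width: 0.0245
```

Request:
step_arm:
  rows:
    - [[0,0,-0.01],[0,0,0]]
    - [[0,0,-0.02],[0,0,0]]
    - [[0,0,-0.02],[0,0,0]]
    - [[0,0,-0.015],[0,0,0]]
    - [[0,0,0],[0,0,0]]
    - [[0,0,0],[0,0,0]]
    - [[0,0,0],[0,0,0]]
    - [[0,0,0],[0,0,0]]
    - [[0,0,0],[0,0,0]]
    - [[0,0,0],[0,0,0]]

```text
time: 14.47
tcp_pos: [0.4419, 0.0058, 0.0961]
orientation: [[-0.352, 0.936, -0.001], [0.936, 0.352, 0.0], [0.001, -0.001, -1.0]]
wrist_force: [0.2, -0.0, -0.4]
width: 0.0244
```

```bash
python3 -c "
from h import *
go(.5520,-.3138,.1,-5.5);plan(.552,-.3138,.105,116,17)"
```

```text
t 14.47 tcp [441.9   5.8  96.1] yjaw deg 20.6 tilt [-0.001  0.    -1.   ] F [ 0.2 -0.  -0.4] w 24.4 q6 -0.40
-> turn z -63.9 shift after turn [-140.3 -307.6   -3.9] tiltfix [-0.1 -0.   0. ]
[-0.02, 0.001, -0.001] 6.8
[-0.02, 0.003, -0.001] 6.8
[-0.019, 0.005, -0.001] 6.8
[-0.018, 0.008, -0.001] 6.8
[-0.017, 0.01, -0.001] 6.8
[-0.016, 0.012, -0.001] 6.8
[-0.015, 0.013, -0.001] 6.8
[-0.013, 0.015, -0.001] 6.8
[-0.011, 0.017, -0.001] 6.8
[-0.009, 0.018, -0.001] 6.8
[-0.007, 0.019, -0.001] 6.8
[-0.005, 0.019, -0.001] 6.8
[-0.002, 0.02, -0.001] 6.8
[0.0, 0.02, -0.001] 6.8
[0.003, 0.02, -0.001] 6.8
[0.005, 0.019, -0.001] 6.8
[0.007, 0.019, -0.001] 6.8
```

```bash
python3 -c "
from h import *
plan(.552,-.3138,.105,-63.9,10)"
```

```text
[-0.034, -0.003, -0.001] -6.4
[-0.033, -0.007, -0.001] -6.4
[-0.032, -0.01, -0.001] -6.4
[-0.031, -0.014, -0.001] -6.4
[-0.029, -0.017, -0.001] -6.4
[-0.027, -0.02, -0.001] -6.4
[-0.025, -0.023, -0.001] -6.4
[-0.022, -0.026, -0.001] -6.4
[-0.019, -0.028, -0.001] -6.4
[-0.016, -0.03, -0.001] -6.4
```

Request:
step_arm:
  rows:
    - [[-0.034,-0.003,-0.001],[0,0,-6.4]]
    - [[-0.033,-0.007,-0.001],[0,0,-6.4]]
    - [[-0.032,-0.01,-0.001],[0,0,-6.4]]
    - [[-0.031,-0.014,-0.001],[0,0,-6.4]]
    - [[-0.029,-0.017,-0.001],[0,0,-6.4]]
    - [[-0.027,-0.02,-0.001],[0,0,-6.4]]
    - [[-0.025,-0.023,-0.001],[0,0,-6.4]]
    - [[-0.02,-0.024,-0.001],[0,0,-6.4]]
    - [[-0.01,-0.015,0],[0,0,-6]]
    - [[0,0,0],[0,0,0]]

```text
time: 15.3
tcp_pos: [0.5216, -0.2775, 0.0925]
orientation: [[-0.987, 0.157, -0.016], [0.157, 0.988, 0.006], [0.016, 0.003, -1.0]]
wrist_force: [0.7, 0.4, -0.5]
width: 0.0245
```

```bash
python3 -c "
from h import *
go(.552,-.3138,.06,-5.5)"
```

```text
t 15.30 tcp [ 521.6 -277.5   92.5] yjaw deg 80.9 tilt [-0.016  0.006 -1.   ] F [ 0.7  0.4 -0.5] w 24.5 q6 -1.94
-> turn z -3.5 shift after turn [-33.7 -33.2  32.5] tiltfix [ 0.2 -0.9 -0. ]
```

Request:
step_arm:
  rows:
    - [[-0.012,-0.01,0],[0.2,-0.9,-2]]
    - [[-0.012,-0.01,0],[0,0,-1.5]]
    - [[-0.006,-0.008,0.005],[0,0,0]]
    - [[-0.003,-0.003,0.01],[0,0,0]]
    - [[0,0,0.01],[0,0,0]]
    - [[0,0,0.005],[0,0,0]]
    - [[0,0,0],[0,0,0]]
    - [[0,0,0],[0,0,0]]
    - [[0,0,0],[0,0,0]]
    - [[0,0,0],[0,0,0]]

```text
time: 16.13
tcp_pos: [0.5439, -0.3069, 0.05]
orientation: [[-0.994, 0.106, -0.016], [0.106, 0.994, 0.012], [0.017, 0.01, -1.0]]
wrist_force: [0.8, -0.5, -0.6]
width: 0.0249
```

```bash
python3 -c "
from h import *
go(.552,-.3138,.036,-5.5)"
```

```text
t 16.13 tcp [ 543.9 -306.9   50. ] yjaw deg 83.9 tilt [-0.016  0.012 -1.   ] F [ 0.8 -0.5 -0.6] w 24.9 q6 -2.02
-> turn z -0.6 shift after turn [-8.7 -6.1 14. ] tiltfix [ 0.6 -1.  -0. ]
```

Request:
step_arm:
  rows:
    - [[-0.004,-0.003,0],[0.5,-0.8,-0.6]]
    - [[-0.003,-0.003,0.002],[0.2,-0.4,0]]
    - [[-0.002,-0.001,0.004],[0,0,0]]
    - [[-0.001,0,0.004],[0,0,0]]
    - [[0,0,0.002],[0,0,0]]
    - [[0,0,0],[0,0,0]]
    - [[0,0,0],[0,0,0]]
    - [[0,0,0],[0,0,0]]
    - [[0,0,0],[0,0,0]]
    - [[0,0,0],[0,0,0]]

```text
time: 16.97
tcp_pos: [0.5553, -0.3161, 0.0387]
orientation: [[-0.996, 0.094, 0.008], [0.094, 0.996, -0.006], [-0.009, -0.005, -1.0]]
wrist_force: [1.0, 0.2, -0.5]
width: 0.0247
```

```bash
python3 -c "
from h import *
go(.552,-.3138,.0355,-5.5)"
```

```text
t 16.97 tcp [ 555.3 -316.1   38.7] yjaw deg 84.6 tilt [ 0.008 -0.006 -1.   ] F [ 1.   0.2 -0.5] w 24.7 q6 -2.03
-> turn z 0.1 shift after turn [3.5 1.9 3.2] tiltfix [-0.3  0.5 -0. ]
```

Request:
step_arm:
  rows:
    - [[0.002,0.001,0.001],[-0.3,0.3,0]]
    - [[0.001,0.0005,0.001],[0,0,0]]
    - [[0.0005,0,0.001],[0,0,0]]
    - [[0,0,0],[0,0,0]]
    - [[0,0,0],[0,0,0]]
    - [[0,0,0],[0,0,0]]
    - [[0,0,0],[0,0,0]]
    - [[0,0,0],[0,0,0]]
    - [[0,0,0],[0,0,0]]
    - [[0,0,0],[0,0,0]]

```text
time: 17.8
tcp_pos: [0.5517, -0.3141, 0.0358]
orientation: [[-0.996, 0.094, 0.004], [0.094, 0.996, 0.0], [-0.004, 0.001, -1.0]]
wrist_force: [-0.4, -1.0, -0.9]
width: 0.0249
```

Request:
step_arm:
  rows:
    - [[0,0,0],[0,0,0]]
    - [[0,0,0],[0,0,0]]
    - [[0,0,0],[0,0,0]]
    - [[0,0,0],[0,0,0]]
    - [[0,0,-0.005],[0,0,0]]
    - [[0,0,-0.015],[0,0,0]]
    - [[0,0,-0.02],[0,0,0]]
    - [[0,0,-0.02],[0,0,0]]
    - [[0,0,-0.01],[0,0,0]]
    - [[0,0,0],[0,0,0]]
  gripper: 45

```text
time: 18.63
tcp_pos: [0.5505, -0.3135, 0.1083]
orientation: [[-0.996, 0.094, 0.001], [0.094, 0.996, 0.002], [-0.001, 0.002, -1.0]]
wrist_force: [1.1, 0.2, 0.4]
width: 0.0387
```

```bash
python3 -c "
from h import *
go(.537,-.002,.1,-27.4)
plan(.537,-.002,.105,22,9)
ims=grab('a2');rings(ims,[(536.7,95.5),(537,-2)])
cv2.imwrite('pics/a2.png',cv2.resize(ims['scene'][230:340,150:280],None,fx=5,fy=5,interpolation=2)[:,:,::-1])"
```

```text
t 18.63 tcp [ 550.5 -313.5  108.3] yjaw deg 84.6 tilt [ 0.001  0.002 -1.   ] F [1.1 0.2 0.4] w 38.7 q6 -2.04
-> turn z 22.0 shift after turn [155.3 270.3   8.3] tiltfix [0.1 0.  0. ]
[0.005, 0.034, 0.0] 2.4
[0.007, 0.034, 0.0] 2.4
[0.008, 0.034, 0.0] 2.4
[0.01, 0.033, 0.0] 2.4
[0.011, 0.033, 0.0] 2.4
[0.013, 0.032, 0.0] 2.4
[0.014, 0.032, 0.0] 2.4
[0.015, 0.031, 0.0] 2.4
[0.017, 0.03, 0.0] 2.4
ring 536.7 95.5 -0.1 c0.056
ring 536.9 -2.0 -27.4 c0.039
```

View pics/a2.png

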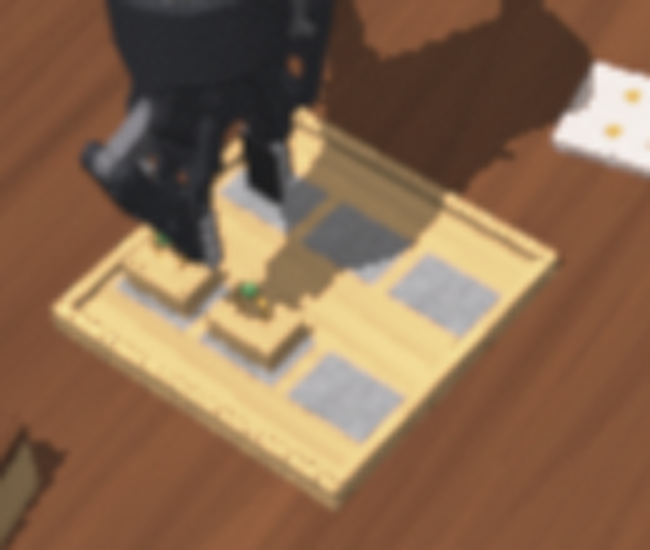

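Request:
step_arm:
  rows:
    - [[0.005,0.034,0],[0,0,2.4]]
    - [[0.007,0.034,0],[0,0,2.4]]
    - [[0.008,0.034,0],[0,0,2.4]]
    - [[0.01,0.033,0],[0,0,2.4]]
    - [[0.011,0.033,0],[0,0,2.4]]
    - [[0.013,0.032,0],[0,0,2.4]]
    - [[0.014,0.032,0],[0,0,2.4]]
    - [[0.013,0.028,0],[0,0,2.4]]
    - [[0.008,0.015,0],[0,0,2.4]]
    - [[0,0,0],[0,0,0]]
  gripper: 60

```text
time: 19.57
tcp_pos: [0.5239, -0.012, 0.0932]
orientation: [[-0.879, 0.477, -0.019], [0.477, 0.879, 0.006], [0.02, -0.004, -1.0]]
wrist_force: [0.3, 0.8, -0.0]
width: 0.0513
```

```bash
cat >> h.py <<'E'
def pads(ims):
    """felt pads seen from top: centroid of grey pixels (empty pads only) + block fits"""
    c,s=np.cos(np.radians(-5.5)),np.sin(np.radians(-5.5))
    hsv=cv2.cvtColor(ims['top'],cv2.COLOR_RGB2HSV)
    for i,(u,v) in enumerate([(-54,36),(0,36),(54,36),(-54,-36),(0,-36),(54,-36)]):
        x,y=.5555+(c*u-s*v)/1e3,-.278+(s*u+c*v)/1e3
        p=proj('top',[x,y,.006])[0];lo=np.round(p).astype(int)-13
        g=cv2.resize(hsv[lo[1]:lo[1]+27,lo[0]:lo[0]+27,1],None,fx=4,fy=4,interpolation=2)
        m=cv2.moments((g<70).astype(np.uint8),True)
        if m['m00']>100:
            q=np.array([m['m10'],m['m01']])/m['m00']/4-.375+lo
            print(i,'nom',np.round([x*1e3,y*1e3],1),'grey',np.round(unproj('top',q,.006)*1e3,1),'area mm2 %.0f'%(m['m00']/16*9))
E
python3 -c "
from h import *
go(.537,-.002,.07,-27.4)
ims=grab('a3');pads(ims);rings(ims,[(498.3,-308.6,-5.5,6),(552,-313.8,-5.5,6)])
f=fit(ims,'ring',.552,-.3138,-.096,z0=.006,cams=('top',),thr=185,pad=.01);print(f)
"
```

```text
t 19.57 tcp [523.9 -12.   93.2] yjaw deg 61.5 tilt [-0.019  0.006 -1.   ] F [ 0.3  0.8 -0. ] w 51.3 q6 -1.15
-> turn z -1.1 shift after turn [-7.  14.9 23.2] tiltfix [-0.2 -1.1  0. ]
0 nom [ 505.2 -237. ] grey [ 510. -237.] area mm2 1920
1 nom [ 559.  -242.2] grey [ 558.6 -241.5] area mm2 2203
2 nom [ 612.7 -247.3] grey [ 608.3 -246.1] area mm2 1964
3 nom [ 498.3 -308.7] grey [ 496.8 -295.6] area mm2 84
4 nom [ 552.  -313.8] grey [ 577.8 -313.4] area mm2 341
5 nom [ 605.8 -319. ] grey [ 606.2 -318.1] area mm2 1724
ring 507.6 -308.6 -36.1 c0.716
ring 562.2 -321.8 -29.3 c0.719
(np.float64(0.559107237050595), np.float64(-0.31637276774869977), np.float64(-0.36979484267369567), np.float64(0.6894009216589863))
```

Request:
step_arm:
  rows:
    - [[-0.003,0.007,0],[-0.2,-1,-1]]
    - [[-0.003,0.005,0],[0,0,0]]
    - [[-0.001,0.003,0.006],[0,0,0]]
    - [[0,0,0.014],[0,0,0]]
    - [[0,0,0.014],[0,0,0]]
    - [[0,0,0.014],[0,0,0]]
    - [[0,0,0.006],[0,0,0]]
    - [[0,0,0],[0,0,0]]
    - [[0,0,0],[0,0,0]]
    - [[0,0,0],[0,0,0]]

```text
time: 20.5
tcp_pos: [0.543, -0.0116, 0.0353]
orientation: [[-0.886, 0.465, 0.003], [0.465, 0.886, -0.003], [-0.004, -0.001, -1.0]]
wrist_force: [-0.4, -0.0, 1.2]
width: 0.0515
```

```bash
python3 -c "
from h import *
go(.537,-.002,.028,-27.4)
"
```

```text
t 20.50 tcp [543.  -11.6  35.3] yjaw deg 62.3 tilt [ 0.003 -0.003 -1.   ] F [-0.4 -0.   1.2] w 51.5 q6 -1.15
-> turn z -0.3 shift after turn [9.7 5.8 7.3] tiltfix [-0.1  0.2 -0. ]
```

Request:
step_arm:
  rows:
    - [[0.004,0.002,0.001],[0,0.2,0]]
    - [[0.003,0.002,0.002],[0,0,0]]
    - [[0.002,0.001,0.002],[0,0,0]]
    - [[0.001,0,0.001],[0,0,0]]
    - [[0,0,0],[0,0,0]]
    - [[0,0,0],[0,0,0]]
    - [[0,0,0],[0,0,0]]
    - [[0,0,0],[0,0,0]]
    - [[0,0,0],[0,0,0]]
    - [[0,0,0],[0,0,0]]

```text
time: 21.33
tcp_pos: [0.5383, -0.0015, 0.0321]
orientation: [[-0.886, 0.464, 0.006], [0.464, 0.886, -0.001], [-0.006, 0.002, -1.0]]
wrist_force: [-0.5, 0.5, -0.2]
width: 0.0511
```

```bash
python3 -c "
from h import *
go(.537,-.002,.028,-27.4)
"
```

```text
t 21.33 tcp [538.3  -1.5  32.1] yjaw deg 62.3 tilt [ 0.006 -0.001 -1.   ] F [-0.5  0.5 -0.2] w 51.1 q6 -1.14
-> turn z -0.3 shift after turn [ 1.  -1.1  4.1] tiltfix [0.1 0.3 0. ]
```

Request:
step_arm:
  rows:
    - [[0.001,0,0.002],[0,0.3,0]]
    - [[0,0,0.002],[0,0,0]]
    - [[0,0,0],[0,0,0]]
    - [[0,0,0],[0,0,0]]
    - [[0,0,0],[0,0,0]]
    - [[0,0,0],[0,0,0]]
    - [[0,0,0],[0,0,0]]
    - [[0,0,0],[0,0,0]]
    - [[0,0,0],[0,0,0]]
    - [[0,0,0],[0,0,0]]
  gripper: 0

```text
time: 22.17
tcp_pos: [0.5383, -0.0012, 0.0284]
orientation: [[-0.886, 0.465, 0.002], [0.465, 0.886, 0.002], [-0.001, 0.002, -1.0]]
wrist_force: [0.3, 0.7, 1.1]
width: 0.0245
```

Request:
step_arm:
  rows:
    - [[0,0,-0.01],[0,0,0]]
    - [[0,0,-0.02],[0,0,0]]
    - [[0,0,-0.02],[0,0,0]]
    - [[0,0,-0.015],[0,0,0]]
    - [[0,0,0],[0,0,0]]
    - [[0,0,0],[0,0,0]]
    - [[0,0,0],[0,0,0]]
    - [[0,0,0],[0,0,0]]
    - [[0,0,0],[0,0,0]]
    - [[0,0,0],[0,0,0]]

```text
time: 23.0
tcp_pos: [0.5344, -0.0013, 0.0938]
orientation: [[-0.886, 0.465, -0.006], [0.465, 0.886, 0.002], [0.006, -0.001, -1.0]]
wrist_force: [0.3, -0.0, -1.4]
width: 0.0247
```

```bash
python3 -c "
from h import *
go(.559,-.2422,.1,-5.5);plan(.559,-.2422,.103,-22,7)
"
```

```text
t 23.00 tcp [534.4  -1.3  93.8] yjaw deg 62.3 tilt [-0.006  0.002 -1.   ] F [ 0.3 -0.  -1.4] w 24.7 q6 -1.14
-> turn z -22.2 shift after turn [ -47.6 -237.5   -6.2] tiltfix [-0.1 -0.3  0. ]
[-0.018, -0.029, -0.001] -3.1
[-0.017, -0.03, -0.001] -3.1
[-0.015, -0.031, -0.001] -3.1
[-0.013, -0.032, -0.001] -3.1
[-0.011, -0.033, -0.001] -3.1
[-0.01, -0.033, -0.001] -3.1
[-0.008, -0.034, -0.001] -3.1
```

Request:
step_arm:
  rows:
    - [[-0.018,-0.029,-0.002],[0,0,-3.1]]
    - [[-0.017,-0.03,-0.002],[0,0,-3.1]]
    - [[-0.015,-0.031,-0.002],[0,0,-3.1]]
    - [[-0.013,-0.032,-0.001],[0,0,-3.1]]
    - [[-0.011,-0.033,-0.001],[0,0,-3.1]]
    - [[-0.01,-0.033,-0.001],[0,0,-3.1]]
    - [[-0.005,-0.02,0],[0,0,-2]]
    - [[-0.002,-0.01,0],[0,0,-1]]
    - [[0,0,0],[0,0,0]]
    - [[0,0,0],[0,0,0]]

```text
time: 23.83
tcp_pos: [0.5496, -0.2463, 0.0925]
orientation: [[-0.996, 0.083, -0.019], [0.083, 0.996, 0.007], [0.02, 0.005, -1.0]]
wrist_force: [-0.8, 1.1, -0.9]
width: 0.0247
```

```bash
python3 -c "
from h import *
go(.559,-.2422,.045,-5.5)
"
```

```text
t 23.83 tcp [ 549.6 -246.3   92.5] yjaw deg 85.2 tilt [-0.019  0.007 -1.   ] F [-0.8  1.1 -0.9] w 24.7 q6 -1.95
-> turn z 0.7 shift after turn [-9.   5.  47.5] tiltfix [ 0.3 -1.1 -0. ]
```

Request:
step_arm:
  rows:
    - [[-0.003,0.002,0],[0,-0.5,0.7]]
    - [[-0.002,0.002,0],[0,0,0]]
    - [[0,0,0.012],[0,0,0]]
    - [[0,0,0.014],[0,0,0]]
    - [[0,0,0.012],[0,0,0]]
    - [[0,0,0.006],[0,0,0]]
    - [[0,0,0],[0,0,0]]
    - [[0,0,0],[0,0,0]]
    - [[0,0,0],[0,0,0]]
    - [[0,0,0],[0,0,0]]

```text
time: 24.67
tcp_pos: [0.5532, -0.2335, 0.0417]
orientation: [[-0.996, 0.091, -0.015], [0.091, 0.996, 0.01], [0.016, 0.008, -1.0]]
wrist_force: [0.3, -0.3, -0.5]
width: 0.0247
```

```bash
python3 -c "
from h import *
go(.559,-.2422,.034,-5.5)
"
```

```text
t 24.67 tcp [ 553.2 -233.5   41.7] yjaw deg 84.8 tilt [-0.015  0.01  -1.   ] F [ 0.3 -0.3 -0.5] w 24.7 q6 -1.92
-> turn z 0.3 shift after turn [-6.6 -8.1  7.7] tiltfix [ 0.5 -0.9 -0. ]
```

Request:
step_arm:
  rows:
    - [[-0.003,-0.003,0],[0.5,-0.9,0.3]]
    - [[-0.002,-0.003,0.001],[0,0,0]]
    - [[-0.001,-0.002,0.001],[0,0,0]]
    - [[0,0,0.002],[0,0,0]]
    - [[0,0,0],[0,0,0]]
    - [[0,0,0],[0,0,0]]
    - [[0,0,0],[0,0,0]]
    - [[0,0,0],[0,0,0]]
    - [[0,0,0],[0,0,0]]
    - [[0,0,0],[0,0,0]]

```text
time: 25.5
tcp_pos: [0.5609, -0.2447, 0.0401]
orientation: [[-0.995, 0.098, 0.006], [0.098, 0.995, -0.004], [-0.007, -0.003, -1.0]]
wrist_force: [0.4, 0.8, -0.6]
width: 0.0248
```

```bash
python3 -c "
from h import *
go(.559,-.2422,.0345,-5.5)
"
```

```text
t 25.50 tcp [ 560.9 -244.7   40.1] yjaw deg 84.4 tilt [ 0.006 -0.004 -1.   ] F [ 0.4  0.8 -0.6] w 24.8 q6 -1.92
-> turn z -0.1 shift after turn [2.2 2.3 5.6] tiltfix [-0.2  0.4 -0. ]
```

Request:
step_arm:
  rows:
    - [[0.001,0.001,0.002],[-0.2,0.3,0]]
    - [[0.001,0.001,0.002],[0,0,0]]
    - [[0,0,0.001],[0,0,0]]
    - [[0,0,0.001],[0,0,0]]
    - [[0,0,0],[0,0,0]]
    - [[0,0,0],[0,0,0]]
    - [[0,0,0],[0,0,0]]
    - [[0,0,0],[0,0,0]]
    - [[0,0,0],[0,0,0]]
    - [[0,0,0],[0,0,0]]

```text
time: 26.33
tcp_pos: [0.5594, -0.2422, 0.0344]
orientation: [[-0.995, 0.098, 0.001], [0.098, 0.995, 0.0], [-0.001, 0.0, -1.0]]
wrist_force: [-0.3, 0.1, 0.0]
width: 0.0246
```

```bash
python3 -c "
from h import *
go(.559,-.2422,.0345,-5.5)
"
```

```text
t 26.33 tcp [ 559.4 -242.2   34.4] yjaw deg 84.4 tilt [ 0.001  0.    -1.   ] F [-0.3  0.1  0. ] w 24.6 q6 -1.92
-> turn z -0.1 shift after turn [ 0.4 -0.  -0.1] tiltfix [0.  0.1 0. ]
```

Request:
step_arm:
  rows:
    - [[0,0,0],[0,0,0]]
    - [[0,0,0],[0,0,0]]
    - [[0,0,0],[0,0,0]]
    - [[0,0,0],[0,0,0]]
    - [[0,0,-0.005],[0,0,0]]
    - [[0,0,-0.015],[0,0,0]]
    - [[0,0,-0.02],[0,0,0]]
    - [[0,0,-0.02],[0,0,0]]
    - [[0,0,-0.01],[0,0,0]]
    - [[0,0,0],[0,0,0]]
  gripper: 45

```text
time: 27.17
tcp_pos: [0.5576, -0.2414, 0.1058]
orientation: [[-0.995, 0.098, -0.003], [0.098, 0.995, 0.002], [0.003, 0.002, -1.0]]
wrist_force: [0.4, -0.7, 0.7]
width: 0.0387
```

```bash
python3 -c "
from h import *
go(.5367,.0955,.1,-.3)
plan(.5367,.0955,.105,-5.2,9)
ims=grab('a4');rings(ims,[(536.7,95.5)])"
```

```text
t 27.17 tcp [ 557.6 -241.4  105.8] yjaw deg 84.4 tilt [-0.003  0.002 -1.   ] F [ 0.4 -0.7  0.7] w 38.7 q6 -1.92
-> turn z -5.3 shift after turn [ 22.6 336.8   5.8] tiltfix [ 0.1 -0.2 -0. ]
[0.006, 0.037, 0.0] -0.6
[0.005, 0.037, 0.0] -0.6
[0.005, 0.037, 0.0] -0.6
[0.005, 0.037, 0.0] -0.6
[0.004, 0.037, 0.0] -0.6
[0.004, 0.037, 0.0] -0.6
[0.004, 0.037, 0.0] -0.6
[0.003, 0.037, 0.0] -0.6
[0.003, 0.037, 0.0] -0.6
ring 536.7 95.6 -0.1 c0.058
```

Request:
step_arm:
  rows:
    - [[0.004,0.037,0],[0,0,-0.6]]
    - [[0.004,0.037,0],[0,0,-0.6]]
    - [[0.003,0.037,0],[0,0,-0.6]]
    - [[0.003,0.037,0],[0,0,-0.6]]
    - [[0.002,0.037,0],[0,0,-0.6]]
    - [[0.002,0.037,0],[0,0,-0.6]]
    - [[0.002,0.037,0],[0,0,-0.6]]
    - [[0.001,0.037,0],[0,0,-0.6]]
    - [[0,0.02,0],[0,0,0]]
    - [[0,0.01,0],[0,0,0]]
  gripper: 60

```text
time: 28.1
tcp_pos: [0.5464, 0.0953, 0.0911]
orientation: [[-1.0, 0.02, -0.022], [0.02, 1.0, 0.003], [0.022, 0.002, -1.0]]
wrist_force: [-0.3, 0.2, -0.2]
width: 0.0513
```

Request:
step_arm:
  rows:
    - [[0,0,0],[0,0,0]]
    - [[0,0,0],[0,0,0]]
    - [[0,0,0.01],[0,0,0]]
    - [[0,0,0.01],[0,0,0]]
    - [[0,0,0.005],[0,0,0]]
    - [[0,0,0],[0,0,0]]
    - [[0,0,0],[0,0,0]]
    - [[0,0,0],[0,0,0]]
    - [[0,0,0],[0,0,0]]
    - [[0,0,0],[0,0,0]]

```text
time: 28.93
tcp_pos: [0.5427, 0.0897, 0.0585]
orientation: [[-0.999, 0.024, -0.031], [0.024, 1.0, 0.0], [0.031, -0.001, -1.0]]
wrist_force: [0.4, -0.1, -0.2]
width: 0.0509
```

```bash
python3 -c "
from h import *
go(.5367,.0955,.028,-.3)"
```

```text
t 28.93 tcp [542.7  89.7  58.5] yjaw deg 88.6 tilt [-0.031  0.    -1.   ] F [ 0.4 -0.1 -0.2] w 50.9 q6 -1.43
-> turn z -1.1 shift after turn [ 6.   5.8 30.5] tiltfix [-0.  -1.8  0. ]
```

Request:
step_arm:
  rows:
    - [[0.003,0.003,0],[0,-1,-1]]
    - [[0.004,0.003,0],[0,-0.8,0]]
    - [[0.002,0,0],[0,0,0]]
    - [[0,0,0.008],[0,0,0]]
    - [[0,0,0.01],[0,0,0]]
    - [[0,0,0.008],[0,0,0]]
    - [[0,0,0],[0,0,0]]
    - [[0,0,0],[0,0,0]]
    - [[0,0,0],[0,0,0]]
    - [[0,0,0],[0,0,0]]

```text
time: 29.77
tcp_pos: [0.5329, 0.0971, 0.0303]
orientation: [[-1.0, 0.003, 0.005], [0.003, 1.0, -0.0], [-0.005, 0.0, -1.0]]
wrist_force: [0.0, 0.1, -1.5]
width: 0.0515
```

```bash
python3 -c "
from h import *
go(.5367,.0955,.028,-.3)"
```

```text
t 29.77 tcp [532.9  97.1  30.3] yjaw deg 89.8 tilt [ 0.005 -0.    -1.   ] F [ 0.   0.1 -1.5] w 51.5 q6 -1.43
-> turn z 0.1 shift after turn [-3.8 -1.6  2.3] tiltfix [0.  0.3 0. ]
```

Request:
step_arm:
  rows:
    - [[-0.002,-0.001,0.001],[0,0.3,0]]
    - [[-0.001,-0.0005,0.001],[0,0,0]]
    - [[-0.0005,0,0],[0,0,0]]
    - [[0,0,0],[0,0,0]]
    - [[0,0,0],[0,0,0]]
    - [[0,0,0],[0,0,0]]
    - [[0,0,0],[0,0,0]]
    - [[0,0,0],[0,0,0]]
    - [[0,0,0],[0,0,0]]
    - [[0,0,0],[0,0,0]]

```text
time: 30.6
tcp_pos: [0.5385, 0.0953, 0.0294]
orientation: [[-1.0, 0.004, 0.002], [0.004, 1.0, 0.0], [-0.002, 0.0, -1.0]]
wrist_force: [1.0, -0.8, -0.4]
width: 0.0513
```

Request:
step_arm:
  rows:
    - [[0,0,0],[0,0,0]]
    - [[0,0,0],[0,0,0]]
    - [[0,0,0],[0,0,0]]
    - [[0,0,0],[0,0,0]]
    - [[0,0,0],[0,0,0]]
    - [[0,0,0],[0,0,0]]
    - [[0,0,0],[0,0,0]]
    - [[0,0,0],[0,0,0]]
    - [[0,0,0],[0,0,0]]
    - [[0,0,0],[0,0,0]]
  gripper: 0

```text
time: 31.43
tcp_pos: [0.5386, 0.0954, 0.0297]
orientation: [[-1.0, 0.004, 0.003], [0.004, 1.0, 0.0], [-0.003, 0.0, -1.0]]
wrist_force: [-0.1, -0.7, 0.8]
width: 0.0247
```

Request:
step_arm:
  rows:
    - [[0,0,-0.01],[0,0,0]]
    - [[0,0,-0.02],[0,0,0]]
    - [[0,0,-0.02],[0,0,0]]
    - [[0,0,-0.015],[0,0,0]]
    - [[0,0,0],[0,0,0]]
    - [[0,0,0],[0,0,0]]
    - [[0,0,0],[0,0,0]]
    - [[0,0,0],[0,0,0]]
    - [[0,0,0],[0,0,0]]
    - [[0,0,0],[0,0,0]]

```text
time: 32.27
tcp_pos: [0.5352, 0.0949, 0.0957]
orientation: [[-1.0, 0.004, -0.004], [0.004, 1.0, -0.0], [0.004, -0.001, -1.0]]
wrist_force: [0.5, 0.1, -0.8]
width: 0.0251
```

```bash
python3 -c "
from h import *
go(.5052,-.2370,.1,-5.5);plan(.5052,-.2370,.103,5.2,9)
ims=grab('a5');cv2.imwrite('pics/a5.png',cv2.resize(ims['scene'][240:340,150:270],None,fx=6,fy=6,interpolation=2)[:,:,::-1])
"
```

```text
t 32.27 tcp [535.2  94.9  95.7] yjaw deg 89.8 tilt [-0.004 -0.    -1.   ] F [ 0.5  0.1 -0.8] w 25.1 q6 -1.44
-> turn z 5.3 shift after turn [  -2.  -333.2   -4.3] tiltfix [-0.  -0.2  0. ]
[0.003, -0.037, -0.001] 0.6
[0.003, -0.037, -0.001] 0.6
[0.002, -0.037, -0.001] 0.6
[0.002, -0.037, -0.001] 0.6
[0.002, -0.037, -0.001] 0.6
[0.001, -0.037, -0.001] 0.6
[0.001, -0.037, -0.001] 0.6
[0.0, -0.037, -0.001] 0.6
[0.0, -0.037, -0.001] 0.6
```

View pics/a5.png

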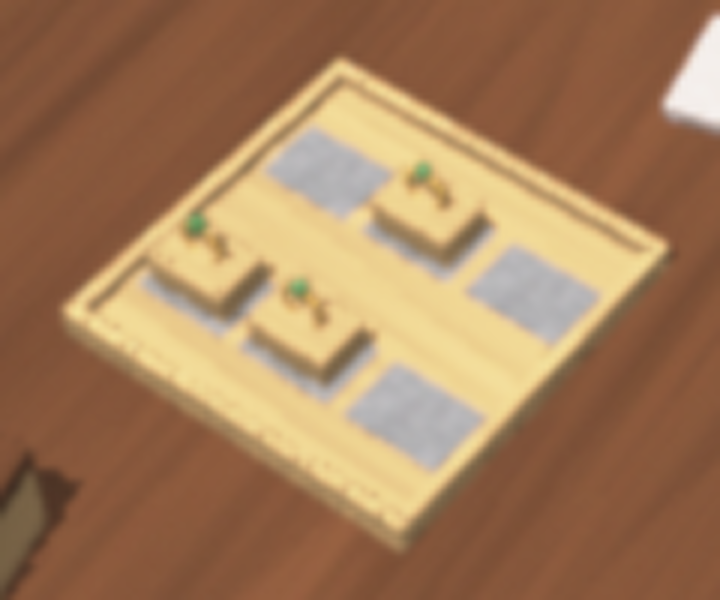

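Request:
step_arm:
  rows:
    - [[0.003,-0.037,-0.001],[0,0,0.6]]
    - [[0.003,-0.037,-0.001],[0,0,0.6]]
    - [[0.002,-0.037,-0.001],[0,0,0.6]]
    - [[0.002,-0.037,-0.001],[0,0,0.6]]
    - [[0.002,-0.037,-0.001],[0,0,0.6]]
    - [[0.001,-0.037,-0.001],[0,0,0.6]]
    - [[0,-0.037,-0.001],[0,0,0.6]]
    - [[0,-0.035,-0.001],[0,0,0.6]]
    - [[0,-0.02,0],[0,0,0.6]]
    - [[0,-0.01,0],[0,0,0]]

```text
time: 33.2
tcp_pos: [0.5063, -0.2382, 0.1002]
orientation: [[-0.996, 0.093, -0.007], [0.093, 0.996, 0.001], [0.007, 0.0, -1.0]]
wrist_force: [0.2, 0.7, -0.5]
width: 0.0249
```

Request:
step_arm:
  rows:
    - [[0,0,0],[0,0,0]]
    - [[0,0,0],[0,0,0]]
    - [[0,0,0],[0,0,0]]
    - [[0,0,0.01],[0,0,0]]
    - [[0,0,0.005],[0,0,0]]
    - [[0,0,0],[0,0,0]]
    - [[0,0,0],[0,0,0]]
    - [[0,0,0],[0,0,0]]
    - [[0,0,0],[0,0,0]]
    - [[0,0,0],[0,0,0]]

```text
time: 34.03
tcp_pos: [0.5052, -0.2318, 0.0809]
orientation: [[-0.996, 0.088, -0.012], [0.088, 0.996, 0.006], [0.013, 0.005, -1.0]]
wrist_force: [0.2, 0.5, -0.7]
width: 0.0248
```

```bash
python3 - <<'E'
from h import *
go(.5052,-.2370,.042,-5.5)
im=np.load('a5.npz')['scene'];o=cv2.resize(im[240:340,150:270],None,fx=6,fy=6,interpolation=2)[:,:,::-1].copy()
t=[(-54,36),(0,36),(54,36),(-54,-36),(0,-36),(54,-36)];c,s=np.cos(np.radians(-5.5)),np.sin(np.radians(-5.5))
def sh(p): return np.round((p-[150,240]+.5)*6-.5).astype(np.int32)
for u,v in t:
    x,y=.5555+(c*u-s*v)/1e3,-.278+(s*u+c*v)/1e3
    P=corners((.046,.032,0),x,y,np.radians(-5.5),.006)[::2][[0,1,3,2]]
    cv2.polylines(o,[sh(proj('scene',P))],True,(0,0,255),1)
    if (u,v) in((-54,-36),(0,-36),(0,36)):
        cv2.polylines(o,[cv2.convexHull(sh(proj('scene',corners(DIM['ring'],x,y,np.radians(-5.5),.006))))],True,(255,0,0),1)
cv2.imwrite('pics/a5o.png',o)
E
```

```text
t 34.03 tcp [ 505.2 -231.8   80.9] yjaw deg 85.0 tilt [-0.012  0.006 -1.   ] F [ 0.2  0.5 -0.7] w 24.8 q6 -1.96
-> turn z 0.5 shift after turn [-0.5 -5.1 38.9] tiltfix [ 0.3 -0.7 -0. ]
```

View pics/a5o.png

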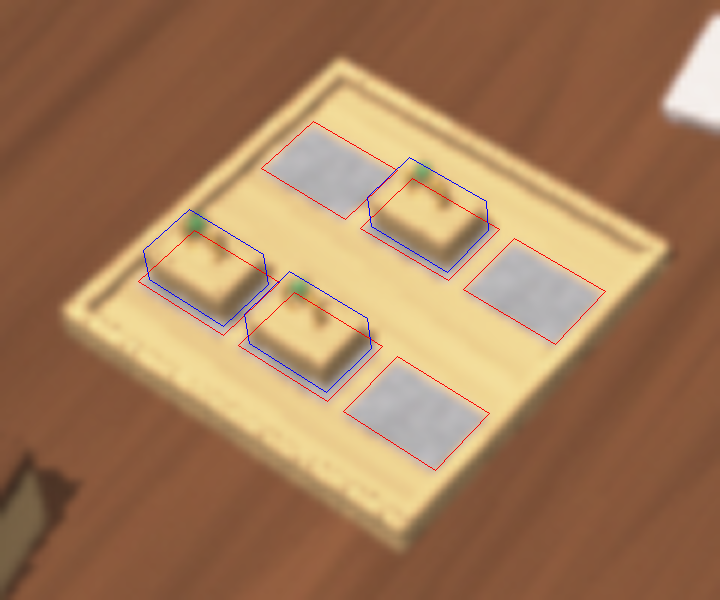

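Request:
step_arm:
  rows:
    - [[0,-0.002,0],[0.2,-0.6,0.5]]
    - [[0,-0.002,0.006],[0,0,0]]
    - [[0,-0.001,0.012],[0,0,0]]
    - [[0,0,0.01],[0,0,0]]
    - [[0,0,0.006],[0,0,0]]
    - [[0,0,0],[0,0,0]]
    - [[0,0,0],[0,0,0]]
    - [[0,0,0],[0,0,0]]
    - [[0,0,0],[0,0,0]]
    - [[0,0,0],[0,0,0]]

```text
time: 34.87
tcp_pos: [0.5042, -0.2377, 0.0425]
orientation: [[-0.995, 0.098, -0.002], [0.098, 0.995, 0.001], [0.002, 0.001, -1.0]]
wrist_force: [0.3, 0.2, 0.3]
width: 0.0246
```

```bash
python3 -c "
from h import *
go(.5055,-.2370,.0355,-5.5)"
```

```text
t 34.87 tcp [ 504.2 -237.7   42.5] yjaw deg 84.4 tilt [-0.002  0.001 -1.   ] F [0.3 0.2 0.3] w 24.6 q6 -1.96
-> turn z -0.1 shift after turn [-1.2  0.8  7. ] tiltfix [ 0.1 -0.1 -0. ]
```

Request:
step_arm:
  rows:
    - [[-0.0005,0.0005,0.002],[0,0,0]]
    - [[-0.0005,0,0.002],[0,0,0]]
    - [[0,0,0.002],[0,0,0]]
    - [[0,0,0.001],[0,0,0]]
    - [[0,0,0],[0,0,0]]
    - [[0,0,0],[0,0,0]]
    - [[0,0,0],[0,0,0]]
    - [[0,0,0],[0,0,0]]
    - [[0,0,0],[0,0,0]]
    - [[0,0,0],[0,0,0]]

```text
time: 35.7
tcp_pos: [0.5066, -0.2377, 0.0364]
orientation: [[-0.995, 0.098, 0.001], [0.098, 0.995, -0.0], [-0.001, -0.0, -1.0]]
wrist_force: [0.5, -0.4, 0.4]
width: 0.0244
```

Request:
step_arm:
  rows:
    - [[0,0,0],[0,0,0]]
    - [[0,0,0],[0,0,0]]
    - [[0,0,0],[0,0,0]]
    - [[0,0,0],[0,0,0]]
    - [[0,0,-0.005],[0,0,0]]
    - [[0,0,-0.015],[0,0,0]]
    - [[0,0,-0.02],[0,0,0]]
    - [[0,0,-0.02],[0,0,0]]
    - [[0,0,-0.01],[0,0,0]]
    - [[0,0,0],[0,0,0]]
  gripper: 45

```text
time: 36.53
tcp_pos: [0.5056, -0.2372, 0.1093]
orientation: [[-0.995, 0.098, -0.002], [0.098, 0.995, 0.001], [0.002, 0.001, -1.0]]
wrist_force: [-0.8, 0.9, -0.4]
width: 0.0382
```

```bash
python3 -c "
from h import *
go(.623,.108,.1,4.8)
plan(.623,.108,.11,-10.3,10)"
```

```text
t 36.53 tcp [ 505.6 -237.2  109.3] yjaw deg 84.4 tilt [-0.002  0.001 -1.   ] F [-0.8  0.9 -0.4] w 38.2 q6 -1.96
-> turn z -10.4 shift after turn [-145.9  334.2    9.3] tiltfix [ 0.1 -0.1 -0. ]
[-0.009, 0.035, -0.0] -1.0
[-0.009, 0.035, -0.0] -1.0
[-0.01, 0.035, -0.0] -1.0
[-0.011, 0.035, -0.0] -1.0
[-0.011, 0.035, -0.0] -1.0
[-0.012, 0.035, -0.0] -1.0
[-0.012, 0.034, -0.0] -1.0
[-0.013, 0.034, -0.0] -1.0
[-0.014, 0.034, -0.0] -1.0
[-0.014, 0.034, -0.0] -1.0
```

Request:
step_arm:
  rows:
    - [[-0.009,0.035,-0.001],[0,0,-1]]
    - [[-0.009,0.035,-0.001],[0,0,-1]]
    - [[-0.01,0.035,-0.001],[0,0,-1]]
    - [[-0.011,0.035,-0.001],[0,0,-1]]
    - [[-0.011,0.035,-0.001],[0,0,-1]]
    - [[-0.012,0.035,-0.001],[0,0,-1]]
    - [[-0.012,0.034,-0.001],[0,0,-1]]
    - [[-0.013,0.034,-0.001],[0,0,-1]]
    - [[-0.014,0.034,-0.001],[0,0,-1]]
    - [[-0.01,0.015,0],[0,0,-1]]
  gripper: 80

```text
time: 37.37
tcp_pos: [0.627, 0.0959, 0.1137]
orientation: [[-0.997, -0.073, -0.002], [-0.073, 0.997, -0.002], [0.002, -0.002, -1.0]]
wrist_force: [0.7, -0.7, -0.4]
width: 0.0685
```

Request:
step_arm:
  rows:
    - [[-0.006,0.01,0],[0,0,0]]
    - [[0,0,0],[0,0,0]]
    - [[0,0,0],[0,0,0]]
    - [[0,0,0],[0,0,0]]
    - [[0,0,0],[0,0,0]]
    - [[0,0,0],[0,0,0]]
    - [[0,0,0],[0,0,0]]
    - [[0,0,0],[0,0,0]]
    - [[0,0,0],[0,0,0]]
    - [[0,0,0],[0,0,0]]

```text
time: 38.2
tcp_pos: [0.6299, 0.1038, 0.1098]
orientation: [[-0.998, -0.07, -0.008], [-0.07, 0.998, -0.004], [0.008, -0.004, -1.0]]
wrist_force: [0.7, -0.3, -0.5]
width: 0.0682
```

```bash
python3 - <<'E'
from h import *
go(.618,.1076,.05,4.8)
# tray check from top: draw nominal outlines
ims=grab('a6');im=ims['top'];o=cv2.resize(im[160:245,320:400],None,fx=7,fy=7,interpolation=2)[:,:,::-1].copy()
t=[(-54,36),(0,36),(54,36),(-54,-36),(0,-36),(54,-36)];c,s=np.cos(np.radians(-5.5)),np.sin(np.radians(-5.5))
def sh(p): return np.round((p-[320,160]+.5)*7-.5).astype(np.int32)
for u,v in t:
    x,y=.5555+(c*u-s*v)/1e3,-.278+(s*u+c*v)/1e3
    cv2.polylines(o,[sh(proj('top',corners((.046,.032,0),x,y,np.radians(-5.5),.006)[::2][[0,1,3,2]]))],True,(0,0,255),1)
    if u<54 : cv2.polylines(o,[cv2.convexHull(sh(proj('top',corners(DIM['ring'],x,y,np.radians(-5.5),.006))))],True,(255,0,0),1)
cv2.imwrite('pics/a6.png',o)
for k,g in {'A':(.6605,.1112,.084),'B':(.661,.0085,-.143),'C':(.6565,-.1021,.136)}.items():
    f=fit(ims,'card',*g,cams=('scene',));print(k,np.round(f,4))
f=fit(ims,'card',.6565,-.1021,.136,cams=('top',));print(f)
E
```

```text
t 38.20 tcp [629.9 103.8 109.8] yjaw deg 94.0 tilt [-0.008 -0.004 -1.   ] F [ 0.7 -0.3 -0.5] w 68.2 q6 -1.51
-> turn z -0.8 shift after turn [11.5  4.8 59.8] tiltfix [-0.2 -0.5  0. ]
A [0.6591 0.111  0.0887 0.1315]
B [ 0.6594  0.0084 -0.1381  0.0504]
C [ 0.656  -0.102   0.1299  0.0329]
(np.float64(0.657934385049937), np.float64(-0.1020492907242016), np.float64(0.13808412077698717), np.float64(0.022531685182287542))
```

View pics/a6.png

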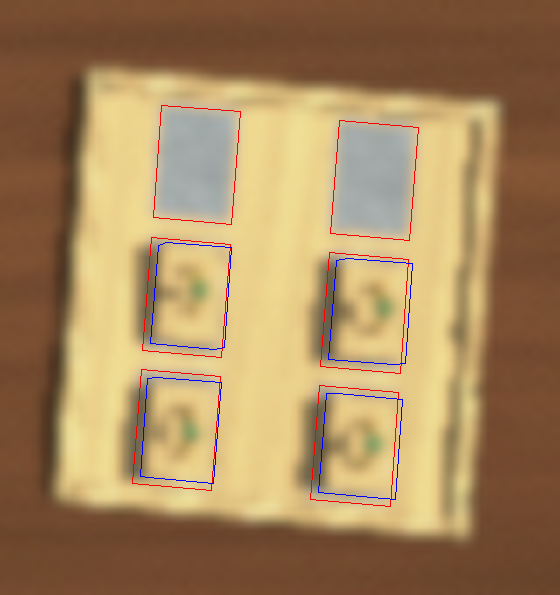

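Request:
step_arm:
  rows:
    - [[0.005,0.002,0],[-0.2,-0.5,-0.8]]
    - [[0.004,0.002,0.006],[0,0,0]]
    - [[0.002,0,0.016],[0,0,0]]
    - [[0,0,0.016],[0,0,0]]
    - [[0,0,0.014],[0,0,0]]
    - [[0,0,0.006],[0,0,0]]
    - [[0,0,0],[0,0,0]]
    - [[0,0,0],[0,0,0]]
    - [[0,0,0],[0,0,0]]
    - [[0,0,0],[0,0,0]]

```text
time: 39.13
tcp_pos: [0.6163, 0.1093, 0.0502]
orientation: [[-0.996, -0.088, 0.004], [-0.088, 0.996, 0.002], [-0.004, 0.001, -1.0]]
wrist_force: [0.6, -0.2, -0.5]
width: 0.0682
```

```bash
python3 -c "
from h import *
go(.6175,.1076,.026,4.9)"
```

```text
t 39.13 tcp [616.3 109.3  50.2] yjaw deg 95.1 tilt [ 0.004  0.002 -1.   ] F [ 0.6 -0.2 -0.5] w 68.2 q6 -1.52
-> turn z 0.2 shift after turn [-1.1 -1.8 24.2] tiltfix [0.1 0.2 0. ]
```

Request:
step_arm:
  rows:
    - [[-0.001,-0.001,0.002],[0,0.2,0.2]]
    - [[0,0,0.006],[0,0,0]]
    - [[0,0,0.006],[0,0,0]]
    - [[0,0,0.005],[0,0,0]]
    - [[0,0,0.002],[0,0,0]]
    - [[0,0,0],[0,0,0]]
    - [[0,0,0],[0,0,0]]
    - [[0,0,0],[0,0,0]]
    - [[0,0,0],[0,0,0]]
    - [[0,0,0],[0,0,0]]

```text
time: 39.97
tcp_pos: [0.6198, 0.1085, 0.0295]
orientation: [[-0.996, -0.084, 0.005], [-0.084, 0.996, 0.002], [-0.005, 0.001, -1.0]]
wrist_force: [0.1, 0.1, -0.3]
width: 0.0686
```

```bash
python3 -c "
from h import *
go(.6175,.1076,.024,4.9)
ims=grab('a7');x=np.hstack([cv2.resize(ims['scene'][185:235,275:355],None,fx=9,fy=9,interpolation=2)]);cv2.imwrite('pics/a7.png',x[:,:,::-1])"
```

```text
t 39.97 tcp [619.8 108.5  29.5] yjaw deg 94.8 tilt [ 0.005  0.002 -1.   ] F [ 0.1  0.1 -0.3] w 68.6 q6 -1.52
-> turn z -0.1 shift after turn [ 2.3 -0.7  5.5] tiltfix [0.1 0.3 0. ]
```

View pics/a7.png

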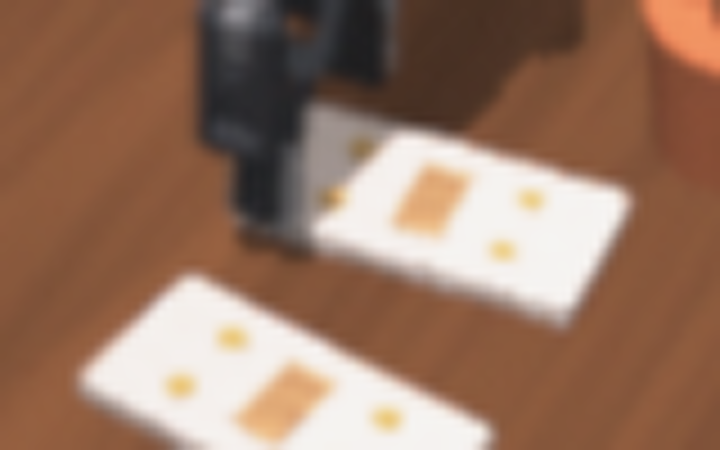

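Request:
step_arm:
  rows:
    - [[0.001,0,0.002],[0,0.2,0]]
    - [[0.001,0,0.002],[0,0,0]]
    - [[0,0,0.002],[0,0,0]]
    - [[0,0,0.001],[0,0,0]]
    - [[0,0,0],[0,0,0]]
    - [[0,0,0],[0,0,0]]
    - [[0,0,0],[0,0,0]]
    - [[0,0,0],[0,0,0]]
    - [[0,0,0],[0,0,0]]
    - [[0,0,0],[0,0,0]]

```text
time: 40.9
tcp_pos: [0.6179, 0.1084, 0.0222]
orientation: [[-0.996, -0.084, 0.002], [-0.084, 0.996, 0.002], [-0.002, 0.001, -1.0]]
wrist_force: [0.7, 0.6, -0.3]
width: 0.0686
```

Request:
step_arm:
  rows:
    - [[0,0,0],[0,0,0]]
    - [[0,0,0],[0,0,0]]
    - [[0,0,0],[0,0,0]]
    - [[0,0,0],[0,0,0]]
    - [[0,0,0],[0,0,0]]
    - [[0,0,0],[0,0,0]]
    - [[0,0,0],[0,0,0]]
    - [[0,0,0],[0,0,0]]
    - [[0,0,0],[0,0,0]]
    - [[0,0,0],[0,0,0]]
  gripper: 0
  squeeze: 60

```text
time: 41.73
tcp_pos: [0.6184, 0.1084, 0.023]
orientation: [[-0.996, -0.084, 0.003], [-0.084, 0.996, 0.002], [-0.003, 0.001, -1.0]]
wrist_force: [-0.3, -0.4, 1.1]
width: 0.0539
```

Request:
step_arm:
  rows:
    - [[0,0,-0.005],[0,0,0]]
    - [[0,0,-0.015],[0,0,0]]
    - [[0,0,-0.02],[0,0,0]]
    - [[0,0,-0.015],[0,0,0]]
    - [[0,0,0],[0,0,0]]
    - [[0,0,0],[0,0,0]]
    - [[0,0,0],[0,0,0]]
    - [[0,0,0],[0,0,0]]
    - [[0,0,0],[0,0,0]]
    - [[0,0,0],[0,0,0]]

```text
time: 42.57
tcp_pos: [0.6147, 0.1079, 0.0761]
orientation: [[-0.996, -0.084, -0.005], [-0.084, 0.996, 0.001], [0.005, 0.001, -1.0]]
wrist_force: [0.8, 1.2, -0.9]
width: 0.0542
```

```bash
python3 - <<'E'
from h import *
s=st()
ims=grab('a8');x=cv2.resize(ims['scene'][165:225,265:345],None,fx=9,fy=9,interpolation=2);cv2.imwrite('pics/a8.png',x[:,:,::-1])
E
```

```text
t 42.57 tcp [614.7 107.9  76.1] yjaw deg 94.8 tilt [-0.005  0.001 -1.   ] F [ 0.8  1.2 -0.9] w 54.2 q6 -1.52
```

View pics/a8.png

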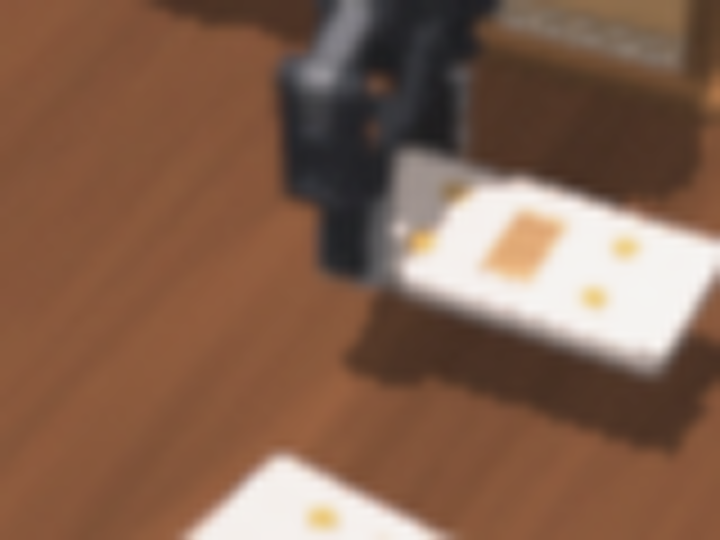

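Request:
step_arm:
  rows:
    - [[0.015,0,0],[0,0,0]]
    - [[0.03,0,0],[0,0,0]]
    - [[0.03,0,0],[0,0,0]]
    - [[0.03,0,0],[0,0,0]]
    - [[0.03,0,0],[0,0,0]]
    - [[0.015,0.015,0],[0,0,0]]
    - [[0,0.03,0],[0,0,0]]
    - [[0,0.03,0],[0,0,0]]
    - [[0,0.03,0],[0,0,0]]
    - [[0,0.03,0],[0,0,0]]

```text
time: 43.5
tcp_pos: [0.445, 0.2271, 0.072]
orientation: [[-0.997, -0.074, -0.01], [-0.074, 0.997, -0.003], [0.01, -0.002, -1.0]]
wrist_force: [-0.4, 0.3, 0.1]
width: 0.054
```

Request:
step_arm:
  rows:
    - [[0,0.02,0],[0,0,0]]
    - [[0,0.01,0],[0,0,0]]
    - [[0,0.005,0],[0,0,0]]
    - [[0,0,0],[0,0,0]]
    - [[0,0,0],[0,0,0]]
    - [[0,0,0],[0,0,0]]
    - [[0,0,0],[0,0,0]]
    - [[0,0,0],[0,0,0]]
    - [[0,0,0],[0,0,0]]
    - [[0,0,0],[0,0,0]]

```text
time: 44.33
tcp_pos: [0.4414, 0.2634, 0.0709]
orientation: [[-0.997, -0.076, -0.012], [-0.076, 0.997, -0.004], [0.012, -0.003, -1.0]]
wrist_force: [0.3, 0.3, -0.4]
width: 0.0539
```

```bash
python3 - <<'E'
from h import *
go(.447,.2845,.050,4.8)
E
```

```text
t 44.33 tcp [441.4 263.4  70.9] yjaw deg 94.3 tilt [-0.012 -0.004 -1.   ] F [ 0.3  0.3 -0.4] w 53.9 q6 -1.16
-> turn z -0.5 shift after turn [-7.3 20.5 20.9] tiltfix [-0.2 -0.7  0. ]
```

Request:
step_arm:
  rows:
    - [[0,0.008,0.004],[-0.2,-0.7,-0.5]]
    - [[0,0.007,0.006],[0,0,0]]
    - [[0,0.003,0.006],[0,0,0]]
    - [[0,0.001,0.004],[0,0,0]]
    - [[0,0,0],[0,0,0]]
    - [[0,0,0],[0,0,0]]
    - [[0,0,0],[0,0,0]]
    - [[0,0,0],[0,0,0]]
    - [[0,0,0],[0,0,0]]
    - [[0,0,0],[0,0,0]]

```text
time: 45.17
tcp_pos: [0.4391, 0.284, 0.0479]
orientation: [[-0.996, -0.085, 0.0], [-0.085, 0.996, -0.0], [-0.0, -0.0, -1.0]]
wrist_force: [0.3, 0.2, -0.7]
width: 0.054
```

```bash
python3 - <<'E'
from h import *
go(.447,.2845,.049,4.8)
ims=grab('b1')
a=cv2.resize(ims['top'][150:235,120:185],None,fx=7,fy=7,interpolation=2);b=cv2.resize(ims['scene'][130:185,285:345],None,fx=5.5,fy=5.5,interpolation=2)[:, :340]
c=np.zeros((600,800,3),np.uint8);c[:595,:455]=a;c[:b.shape[0],458:458+b.shape[1]]=b;cv2.imwrite('pics/b1.png',c[:,:,::-1])
f=fit(ims,'card',.489,.288,.084,z0=.026,cams=('top',),pad=.0);print('card',f)
E
```

```text
t 45.17 tcp [439.1 284.   47.9] yjaw deg 94.9 tilt [ 0. -0. -1.] F [ 0.3  0.2 -0.7] w 54.0 q6 -1.13
-> turn z 0.1 shift after turn [-7.9 -0.1 -1.1] tiltfix [-0.  0. -0.]
card (np.float64(0.5105181865893629), np.float64(0.28958931615333794), np.float64(0.05049207901782404), np.float64(0.14724254863466002))
```

View pics/b1.png

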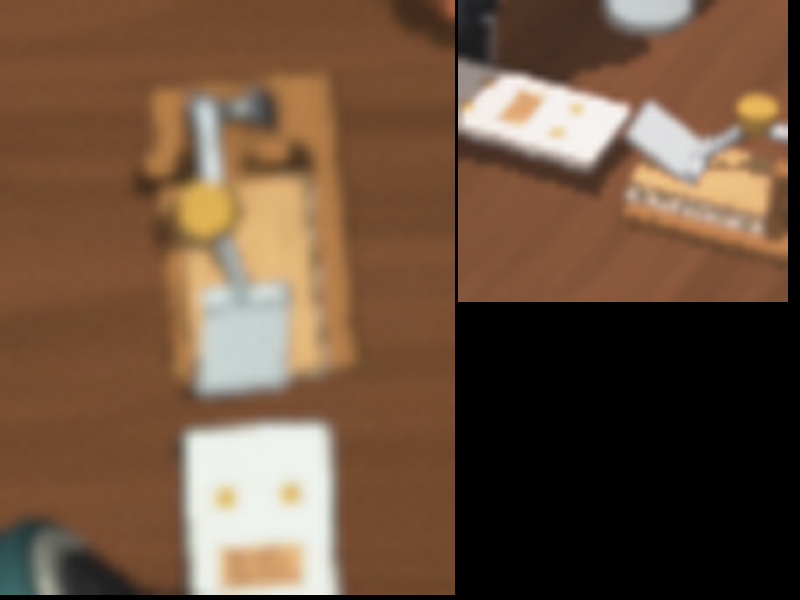

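```bash
python3 - <<'E'
from h import *
from scipy.optimize import least_squares
def tri(a,b):
    pa=np.array([120+a[0]/7-.5,150+a[1]/7-.5]);pb=np.array([285+(b[0]-458)/5.5-.5,130+b[1]/5.5-.5])
    o=least_squares(lambda X:np.r_[proj('top',X)[0]-pa,proj('scene',X)[0]-pb],[.5,.29,.03]);return np.round(o.x*1e3,1),np.round(o.fun,2)
print(tri((183,430),(630,107)),tri((332,422),(588,158)))
print('studs/print',tri((225,497),(577,108)),tri((290,494),(557,132)))
# rear: orange print corners
print(tri((220,547),(540,95)),tri((302,545),(515,120)))
im=np.load('b1.npz')['top'];
import h
for p0 in (2,3,4):
  pass
g=cv2.resize(im[150:240,120:185,1],None,fx=8,fy=8,interpolation=2)
for row in range(500,680,30):
    w=np.where(g[row]>170)[0]; print(row/8+150, (w.min()/8+120,w.max()/8+120) if len(w) else None)
E
```

```text
(array([535.7, 319.2,  32.7]), array([ 0.29,  0.46,  0.61, -0.1 ])) (array([538.7, 259.2,  36.1]), array([ 0.21,  0.33,  0.42, -0.06]))
studs/print (array([509.5, 302.5,  33. ]), array([ 0.17,  0.27,  0.36, -0.05])) (array([510.4, 276.6,  32.8]), array([ 0.2 ,  0.32,  0.41, -0.06]))
(array([488.2, 302.8,  34.8]), array([ 0.53,  0.83,  1.11, -0.15])) (array([489.1, 269.5,  38.2]), array([ 0.46,  0.73,  0.96, -0.12]))
212.5 (np.float64(146.75), np.float64(166.875))
216.25 (np.float64(146.625), np.float64(167.125))
220.0 (np.float64(146.625), np.float64(167.25))
223.75 (np.float64(146.75), np.float64(167.25))
227.5 (np.float64(147.125), np.float64(167.375))
231.25 (np.float64(147.5), np.float64(167.5))
```

Request:
step_arm:
  rows:
    - [[0,0,-0.001],[0,0,-1]]
    - [[0,0,0],[0,0,-1]]
    - [[0,0,0],[0,0,0]]
    - [[-0.008,0,0],[0,0,0]]
    - [[-0.008,0,0],[0,0,0]]
    - [[-0.004,0,0],[0,0,0]]
    - [[0,0,0],[0,0,0]]
    - [[0,0,0],[0,0,0]]
    - [[0,0,0],[0,0,0]]
    - [[0,0,0],[0,0,0]]

```text
time: 46.1
tcp_pos: [0.4629, 0.2869, 0.0499]
orientation: [[-0.992, -0.123, 0.003], [-0.123, 0.992, 0.001], [-0.003, 0.001, -1.0]]
wrist_force: [0.9, 0.8, -0.9]
width: 0.0537
```

```bash
cat >> h.py <<'E'
H=np.array([588.6,296.4]);HA=np.radians(4.8)
def hold():
    s=st();p=s['tcp_pos'][:2]*1e3-H;c,q=np.cos(HA),np.sin(HA);print('TCP in holder x %.1f y %.1f'%(c*p[0]+q*p[1],-q*p[0]+c*p[1]))
E
python3 -c "
from h import *
hold();go(.51,.2898,.0485,6.8)
ims=grab('b2')
g=cv2.resize(ims['top'][150:240,120:185,1],None,fx=8,fy=8,interpolation=2)
for row in range(380,680,25):
    w=np.where(g[row]>170)[0]; print(row/8+150, (w.min()/8+120,w.max()/8+120) if len(w) else None)"
```

```text
t 46.10 tcp [462.9 286.9  49.9] yjaw deg 97.1 tilt [ 0.003  0.001 -1.   ] F [ 0.9  0.8 -0.9] w 53.7 q6 -1.18
TCP in holder x -126.0 y 1.0
t 46.10 tcp [462.9 286.9  49.9] yjaw deg 97.1 tilt [ 0.003  0.001 -1.   ] F [ 0.9  0.8 -0.9] w 53.7 q6 -1.18
-> turn z 0.3 shift after turn [-47.1  -2.7   1.4] tiltfix [0.  0.2 0. ]
197.5 (np.float64(148.25), np.float64(164.5))
200.625 (np.float64(148.375), np.float64(164.75))
203.75 (np.float64(144.5), np.float64(164.25))
206.875 (np.float64(144.25), np.float64(164.5))
210.0 (np.float64(144.5), np.float64(165.0))
213.125 (np.float64(144.625), np.float64(165.25))
216.25 (np.float64(144.75), np.float64(165.25))
219.375 (np.float64(145.375), np.float64(165.5))
222.5 (np.float64(145.625), np.float64(166.125))
225.625 (np.float64(126.5), np.float64(166.25))
228.75 (np.float64(153.375), np.float64(166.375))
231.875 None
```

Request:
step_arm:
  rows:
    - [[-0.008,-0.001,0.0005],[0,0,0]]
    - [[-0.008,-0.0005,0],[0,0,0]]
    - [[-0.008,-0.0003,0],[0,0,0]]
    - [[-0.008,-0.0003,0],[0,0,0]]
    - [[-0.008,-0.0003,0],[0,0,0]]
    - [[-0.006,-0.0003,0],[0,0,0]]
    - [[-0.003,0,0],[0,0,0]]
    - [[0,0,0],[0,0,0]]
    - [[0,0,0],[0,0,0]]
    - [[0,0,0],[0,0,0]]

```text
time: 47.03
tcp_pos: [0.5131, 0.2891, 0.0471]
orientation: [[-0.992, -0.122, -0.007], [-0.122, 0.992, -0.002], [0.007, -0.002, -1.0]]
wrist_force: [-3.0, 0.4, 1.0]
width: 0.0537
```

```bash
python3 -c "
from h import *
hold()"
```

```text
t 47.03 tcp [513.1 289.1  47.1] yjaw deg 97.0 tilt [-0.007 -0.002 -1.   ] F [-3.   0.4  1. ] w 53.7 q6 -1.22
TCP in holder x -75.9 y -1.0
```

Request:
step_arm:
  rows:
    - [[-0.006,0,-0.001],[0,-0.3,0]]
    - [[-0.006,0,0],[0,0,0]]
    - [[-0.005,0,0],[0,0,0]]
    - [[-0.004,0,0],[0,0,0]]
    - [[-0.003,0,0],[0,0,0]]
    - [[0,0,0],[0,0,0]]
    - [[0,0,0],[0,0,0]]
    - [[0,0,0],[0,0,0]]
    - [[0,0,0],[0,0,0]]
    - [[0,0,0],[0,0,0]]

```text
time: 47.87
tcp_pos: [0.5392, 0.2922, 0.0473]
orientation: [[-0.992, -0.123, -0.001], [-0.123, 0.992, -0.002], [0.001, -0.002, -1.0]]
wrist_force: [-1.9, -0.7, -1.8]
width: 0.054
```

```bash
python3 -c "
from h import *
hold()
ims=grab('b3')
b=cv2.resize(ims['scene'][130:185,295:375],None,fx=9,fy=9,interpolation=2);cv2.imwrite('pics/b3.png',b[:,:,::-1])"
```

```text
t 47.87 tcp [539.2 292.2  47.3] yjaw deg 97.1 tilt [-0.001 -0.002 -1.   ] F [-1.9 -0.7 -1.8] w 54.0 q6 -1.24
TCP in holder x -49.6 y -0.1
```

View pics/b3.png

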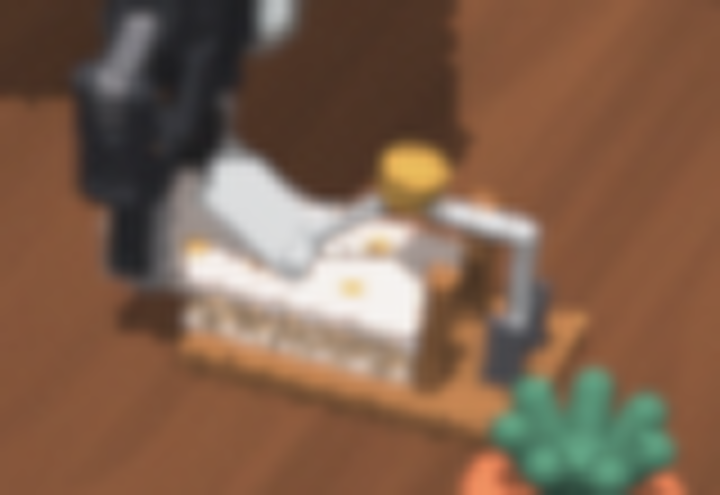

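Request:
step_arm:
  rows:
    - [[-0.002,0,0],[0,0,0]]
    - [[-0.002,0,0],[0,0,0]]
    - [[-0.002,0,0],[0,0,0]]
    - [[-0.002,0,0],[0,0,0]]
    - [[-0.002,0,0],[0,0,0]]
    - [[-0.002,0,0],[0,0,0]]
    - [[-0.002,0,0],[0,0,0]]
    - [[-0.002,0,0],[0,0,0]]
    - [[-0.002,0,0],[0,0,0]]
    - [[-0.002,0,0],[0,0,0]]

```text
time: 48.8
tcp_pos: [0.5411, 0.2924, 0.0471]
orientation: [[-0.992, -0.123, -0.04], [-0.123, 0.992, -0.012], [0.042, -0.007, -0.999]]
wrist_force: [-8.5, -0.4, 3.4]
width: 0.0536
```

```bash
python3 -c "
from h import *
hold()"
```

```text
t 48.80 tcp [541.1 292.4  47.1] yjaw deg 97.1 tilt [-0.04  -0.012 -0.999] F [-8.5 -0.4  3.4] w 53.6 q6 -1.25
TCP in holder x -47.6 y -0.0
```

Request:
step_arm:
  rows:
    - [[0,0,0],[0,0,0]]
    - [[0,0,0],[0,0,0]]
    - [[0,0,0],[0,0,0]]
    - [[0,0,0],[0,0,0]]
    - [[0,0,0],[0,0,0]]
    - [[0,0,0],[0,0,0]]
    - [[0.005,0,0],[0,0,0]]
    - [[0.015,0,0],[0,0,0]]
    - [[0.02,0,0],[0,0,0]]
    - [[0.02,0,0],[0,0,0]]
  gripper: 80

```text
time: 49.63
tcp_pos: [0.4892, 0.2872, 0.0529]
orientation: [[-0.992, -0.122, -0.025], [-0.122, 0.993, -0.005], [0.025, -0.002, -1.0]]
wrist_force: [0.1, -0.0, -0.6]
width: 0.0683
```

Request:
step_arm:
  rows:
    - [[0.02,0,-0.01],[0,0,0]]
    - [[0,0,-0.02],[0,0,0]]
    - [[0,0,-0.02],[0,0,0]]
    - [[0,0,-0.01],[0,0,0]]
    - [[0,0,0],[0,0,0]]
    - [[0,0,0],[0,0,0]]
    - [[0,0,0],[0,0,0]]
    - [[0,0,0],[0,0,0]]
    - [[0,0,0],[0,0,0]]
    - [[0,0,0],[0,0,0]]

```text
time: 50.47
tcp_pos: [0.4613, 0.282, 0.1102]
orientation: [[-0.992, -0.123, -0.035], [-0.122, 0.992, -0.011], [0.036, -0.006, -0.999]]
wrist_force: [0.3, -0.5, -0.2]
width: 0.0683
```

```bash
python3 -c "
from h import *
hold();go(.618,.0145,.1,-8.2)
ims=grab('b4')
o=np.zeros((600,800,3),np.uint8)
a=cv2.resize(ims['top'][155:225,130:180],None,fx=8,fy=8,interpolation=2);b=cv2.resize(ims['scene'][135:190,310:375],None,fx=6,fy=6,interpolation=2)
o[:560,:400]=a;o[:330,402:792]=b;cv2.imwrite('pics/b4.png',o[:,:,::-1])
for k,g in {'B':(.661,.0085,-.143),'C':(.6565,-.1021,.136)}.items():
    for c in (('top',),('scene',)):print(k,np.round(fit(ims,'card',*g,cams=c),4))
g=cv2.resize(ims['top'][150:240,120:185,1],None,fx=8,fy=8,interpolation=2)
for row in range(300,480,20):
    w=np.where(g[row]>190)[0]; print(row/8+150, (w.min()/8+120,w.max()/8+120) if len(w) else None)
"
```

```text
t 50.47 tcp [461.3 282.  110.2] yjaw deg 97.0 tilt [-0.035 -0.011 -0.999] F [ 0.3 -0.5 -0.2] w 68.3 q6 -1.20
TCP in holder x -128.1 y -3.7
t 50.47 tcp [461.3 282.  110.2] yjaw deg 97.0 tilt [-0.035 -0.011 -0.999] F [ 0.3 -0.5 -0.2] w 68.3 q6 -1.20
-> turn z 15.2 shift after turn [-193.3 -242.4   10.2] tiltfix [-0.4 -2.1  0. ]
B [ 0.6627  0.0083 -0.1476  0.0293]
B [ 0.6594  0.0084 -0.1381  0.0511]
C [ 0.6579 -0.102   0.1387  0.0225]
C [ 0.656  -0.102   0.13    0.0352]
187.5 (np.float64(143.875), np.float64(163.625))
190.0 (np.float64(143.875), np.float64(164.125))
192.5 (np.float64(144.0), np.float64(164.0))
195.0 (np.float64(144.375), np.float64(164.25))
197.5 (np.float64(144.75), np.float64(164.5))
200.0 (np.float64(145.0), np.float64(165.0))
202.5 (np.float64(145.0), np.float64(165.125))
205.0 (np.float64(145.5), np.float64(165.0))
207.5 (np.float64(145.75), np.float64(165.125))
```

View pics/b4.png

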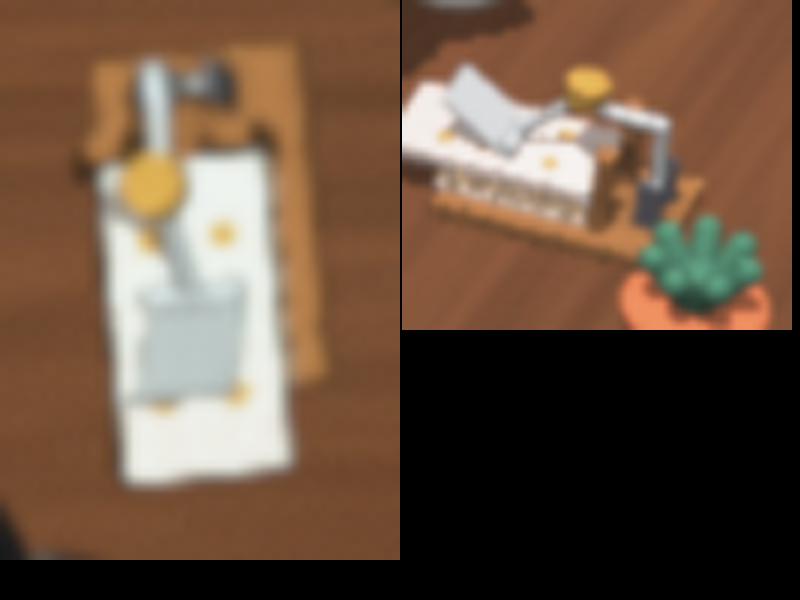

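```bash
python3 -c "
from h import *
plan(.6184,.0145,.108,15.2,9)"
```

```text
[-0.014, -0.031, -0.0] 1.7
[-0.015, -0.031, -0.0] 1.7
[-0.016, -0.031, -0.0] 1.7
[-0.017, -0.03, -0.0] 1.7
[-0.018, -0.03, -0.0] 1.7
[-0.019, -0.029, -0.0] 1.7
[-0.019, -0.028, -0.0] 1.7
[-0.02, -0.028, -0.0] 1.7
[-0.021, -0.027, -0.0] 1.7
```

Request:
step_arm:
  rows:
    - [[-0.014,-0.031,0],[0,-0.7,1.7]]
    - [[-0.015,-0.031,-0.001],[0,-0.7,1.7]]
    - [[-0.016,-0.031,-0.001],[0,-0.7,1.7]]
    - [[-0.017,-0.03,-0.001],[0,0,1.7]]
    - [[-0.018,-0.03,-0.001],[0,0,1.7]]
    - [[-0.019,-0.029,-0.001],[0,0,1.7]]
    - [[-0.019,-0.028,-0.001],[0,0,1.7]]
    - [[-0.018,-0.025,-0.001],[0,0,1.7]]
    - [[-0.01,-0.014,0],[0,0,1.7]]
    - [[-0.005,-0.005,0],[0,0,0]]

```text
time: 51.4
tcp_pos: [0.619, 0.019, 0.1144]
orientation: [[-0.989, 0.15, -0.001], [0.15, 0.989, -0.008], [-0.0, -0.008, -1.0]]
wrist_force: [0.3, -0.2, -1.1]
width: 0.0682
```

Request:
step_arm:
  rows:
    - [[0,0,0],[0,0,0]]
    - [[0,0,0],[0,0,0]]
    - [[0,0,0.01],[0,0,0]]
    - [[0,0,0.01],[0,0,0]]
    - [[0,0,0.01],[0,0,0]]
    - [[0,0,0],[0,0,0]]
    - [[0,0,0],[0,0,0]]
    - [[0,0,0],[0,0,0]]
    - [[0,0,0],[0,0,0]]
    - [[0,0,0],[0,0,0]]

```text
time: 52.23
tcp_pos: [0.6143, 0.0239, 0.0776]
orientation: [[-0.99, 0.143, -0.009], [0.143, 0.99, -0.007], [0.008, -0.008, -1.0]]
wrist_force: [0.3, 0.1, -0.6]
width: 0.0683
```

```bash
python3 -c "
from h import *
go(.6184,.0145,.05,-8.2)"
```

```text
t 52.23 tcp [614.3  23.9  77.6] yjaw deg 81.8 tilt [-0.009 -0.007 -1.   ] F [ 0.3  0.1 -0.6] w 68.3 q6 -1.42
-> turn z -0.0 shift after turn [-5.4 -8.7 27.6] tiltfix [-0.4 -0.5  0. ]
```

Request:
step_arm:
  rows:
    - [[-0.002,-0.004,0],[-0.4,-0.5,0]]
    - [[-0.002,-0.003,0],[0,0,0]]
    - [[0,-0.002,0.006],[0,0,0]]
    - [[0,0,0.01],[0,0,0]]
    - [[0,0,0.01],[0,0,0]]
    - [[0,0,0.005],[0,0,0]]
    - [[0,0,0],[0,0,0]]
    - [[0,0,0],[0,0,0]]
    - [[0,0,0],[0,0,0]]
    - [[0,0,0],[0,0,0]]

```text
time: 53.07
tcp_pos: [0.6179, 0.0126, 0.0435]
orientation: [[-0.99, 0.144, 0.003], [0.144, 0.99, -0.0], [-0.003, -0.0, -1.0]]
wrist_force: [0.7, -0.1, -0.4]
width: 0.0688
```

```bash
python3 -c "
from h import *
go(.6184,.0145,.023,-8.2)"
```

```text
t 53.07 tcp [617.9  12.6  43.5] yjaw deg 81.7 tilt [ 0.003 -0.    -1.   ] F [ 0.7 -0.1 -0.4] w 68.8 q6 -1.45
-> turn z -0.1 shift after turn [-0.2  1.9 20.5] tiltfix [-0.   0.1 -0. ]
```

Request:
step_arm:
  rows:
    - [[0,0.001,0.005],[0,0,0]]
    - [[0,0.0005,0.006],[0,0,0]]
    - [[0,0,0.005],[0,0,0]]
    - [[0,0,0.002],[0,0,0]]
    - [[0,0,0.001],[0,0,0]]
    - [[0,0,0],[0,0,0]]
    - [[0,0,0],[0,0,0]]
    - [[0,0,0],[0,0,0]]
    - [[0,0,0],[0,0,0]]
    - [[0,0,0],[0,0,0]]

```text
time: 53.9
tcp_pos: [0.619, 0.0147, 0.0235]
orientation: [[-0.99, 0.143, 0.004], [0.143, 0.99, -0.0], [-0.004, 0.0, -1.0]]
wrist_force: [0.0, 0.2, -0.5]
width: 0.0684
```

```bash
python3 -c "
from h import *
go(.6184,.0145,.023,-8.2)"
```

```text
t 53.90 tcp [619.   14.7  23.5] yjaw deg 81.8 tilt [ 0.004 -0.    -1.   ] F [ 0.   0.2 -0.5] w 68.4 q6 -1.44
-> turn z -0.0 shift after turn [ 0.6 -0.2  0.5] tiltfix [0.  0.3 0. ]
```

Request:
step_arm:
  rows:
    - [[0,0,0],[0,0,0]]
    - [[0,0,0],[0,0,0]]
    - [[0,0,0],[0,0,0]]
    - [[0,0,0],[0,0,0]]
    - [[0,0,0],[0,0,0]]
    - [[0,0,0],[0,0,0]]
    - [[0,0,0],[0,0,0]]
    - [[0,0,0],[0,0,0]]
    - [[0,0,0],[0,0,0]]
    - [[0,0,0],[0,0,0]]
  gripper: 0
  squeeze: 100

```text
time: 54.73
tcp_pos: [0.6196, 0.0146, 0.0249]
orientation: [[-0.99, 0.143, 0.006], [0.143, 0.99, -0.0], [-0.006, 0.0, -1.0]]
wrist_force: [-0.6, 0.8, 0.9]
width: 0.0522
```

Request:
step_arm:
  rows:
    - [[0,0,-0.005],[0,0,0]]
    - [[0,0,-0.015],[0,0,0]]
    - [[0,0,-0.02],[0,0,0]]
    - [[0,0,-0.015],[0,0,0]]
    - [[0,0,0],[0,0,0]]
    - [[0,0,0],[0,0,0]]
    - [[0,0,0],[0,0,0]]
    - [[0,0,0],[0,0,0]]
    - [[0,0,0],[0,0,0]]
    - [[0,0,0],[0,0,0]]

```text
time: 55.57
tcp_pos: [0.6162, 0.0147, 0.0785]
orientation: [[-0.99, 0.143, -0.001], [0.143, 0.99, -0.0], [0.001, -0.0, -1.0]]
wrist_force: [-0.1, 0.2, -0.7]
width: 0.0519
```

```bash
python3 -c "
from h import *
go(.445,.284,.075,4.8);plan(.5,.04,.078,-7,5)
ims=grab('c1')
print(fit(ims,'card',.661,.0084,-.143,z0=.053,cams=('scene',),pad=0.01))"
```

```text
t 55.57 tcp [616.2  14.7  78.5] yjaw deg 81.8 tilt [-0.001 -0.    -1.   ] F [-0.1  0.2 -0.7] w 51.9 q6 -1.44
-> turn z -13.0 shift after turn [148.  282.7   3.5] tiltfix [-0.  -0.1  0. ]
[0.024, 0.002, 0.0] -1.4
[0.024, 0.003, 0.0] -1.4
[0.024, 0.003, 0.0] -1.4
[0.023, 0.004, 0.0] -1.4
[0.023, 0.004, 0.0] -1.4
(np.float64(0.6597267491619431), np.float64(0.009451608373036166), np.float64(-0.1741277241024859), np.float64(0.1644625296710749))
```

Request:
step_arm:
  rows:
    - [[0.012,0.001,0],[0,0,-1.4]]
    - [[0.024,0.003,0],[0,0,-1.4]]
    - [[0.024,0.003,0],[0,0,-1.4]]
    - [[0.024,0.004,0],[0,0,-1.4]]
    - [[0.024,0.006,0],[0,0,-1.4]]
    - [[0.018,0.012,0],[0,0,-1.4]]
    - [[0.012,0.018,0],[0,0,-1.4]]
    - [[0.008,0.024,0],[0,0,-1.4]]
    - [[0.004,0.026,0],[0,0,-1.4]]
    - [[0.002,0.026,0],[0,0,-0.4]]

```text
time: 56.5
tcp_pos: [0.4537, 0.1455, 0.0743]
orientation: [[-0.996, -0.086, -0.006], [-0.086, 0.996, -0.003], [0.006, -0.002, -1.0]]
wrist_force: [0.4, 0.2, -1.0]
width: 0.0518
```

```bash
python3 -c "
from h import *
go(.444,.284,.080,4.8)"
```

```text
t 56.50 tcp [453.7 145.5  74.3] yjaw deg 94.9 tilt [-0.006 -0.003 -1.   ] F [ 0.4  0.2 -1. ] w 51.8 q6 -1.40
-> turn z 0.1 shift after turn [ -1.9 138.8  -5.7] tiltfix [-0.1 -0.3  0. ]
```

Request:
step_arm:
  rows:
    - [[0,0.026,-0.001],[0,0,0]]
    - [[0,0.026,-0.001],[0,0,0]]
    - [[0,0.026,-0.001],[0,0,0]]
    - [[0,0.022,-0.001],[0,0,0]]
    - [[0,0.014,0],[0,0,0]]
    - [[0,0.007,0],[0,0,0]]
    - [[0,0.003,0],[0,0,0]]
    - [[0,0,0],[0,0,0]]
    - [[0,0,0],[0,0,0]]
    - [[0,0,0],[0,0,0]]

```text
time: 57.33
tcp_pos: [0.4388, 0.2776, 0.0764]
orientation: [[-0.996, -0.091, -0.008], [-0.091, 0.996, -0.004], [0.009, -0.003, -1.0]]
wrist_force: [-0.1, -0.2, -0.7]
width: 0.0524
```

```bash
python3 -c "
from h import *
hold();go(.443,.284,.058,4.8)"
```

```text
t 57.33 tcp [438.8 277.6  76.4] yjaw deg 95.2 tilt [-0.008 -0.004 -1.   ] F [-0.1 -0.2 -0.7] w 52.4 q6 -1.15
TCP in holder x -150.9 y -6.2
t 57.33 tcp [438.8 277.6  76.4] yjaw deg 95.2 tilt [-0.008 -0.004 -1.   ] F [-0.1 -0.2 -0.7] w 52.4 q6 -1.15
-> turn z 0.4 shift after turn [-4.8  6.  18.4] tiltfix [-0.2 -0.5  0. ]
```

Request:
step_arm:
  rows:
    - [[0,0.002,0.002],[-0.2,-0.5,0.4]]
    - [[0,0.002,0.005],[0,0,0]]
    - [[0,0.001,0.005],[0,0,0]]
    - [[0,0,0.003],[0,0,0]]
    - [[0,0,0.001],[0,0,0]]
    - [[0,0,0],[0,0,0]]
    - [[0,0,0],[0,0,0]]
    - [[0,0,0],[0,0,0]]
    - [[0,0,0],[0,0,0]]
    - [[0,0,0],[0,0,0]]

```text
time: 58.17
tcp_pos: [0.4383, 0.2794, 0.0578]
orientation: [[-0.997, -0.079, -0.001], [-0.079, 0.997, -0.0], [0.001, -0.0, -1.0]]
wrist_force: [-0.8, -0.3, -0.6]
width: 0.052
```

```bash
cat >> h.py <<'E'
def edges(im,r0,r1,thr=170):
    """card side lines in the top view between image rows: yaw by line fit"""
    g=cv2.resize(im[150:240,110:190,1],None,fx=8,fy=8,interpolation=2);L=[];Rr=[];V=[]
    for row in np.arange(r0,r1,.5):
        w=np.where(g[int((row-150)*8)]>thr)[0]
        if len(w): V.append(row);L.append(w.min()/8+110);Rr.append(w.max()/8+110)
    for n,e in(('L',L),('R',Rr)):
        p=np.polyfit(V,e,1);print(n,'deg %.2f'%(np.degrees(np.arctan(p[0]))-.4),'at mid %.2f'%np.polyval(p,(r0+r1)/2),'res %.2f'%np.std(np.polyval(p,V)-e))
E
python3 -c "
from h import *
hold();ims=grab('c2');im=ims['top']
g=cv2.resize(im[150:240,110:190,1],None,fx=8,fy=8,interpolation=2)
for row in range(184,240,4):
    w=np.where(g[int((row-150)*8)]>170)[0]; print(row, (w.min()/8+110,w.max()/8+110) if len(w) else None)
b=cv2.resize(ims['scene'][130:185,285:355],None,fx=9,fy=9,interpolation=2);cv2.imwrite('pics/c2.png',b[:,:,::-1])"
```

```text
t 58.17 tcp [438.3 279.4  57.8] yjaw deg 94.5 tilt [-0.001 -0.    -1.   ] F [-0.8 -0.3 -0.6] w 52.0 q6 -1.13
TCP in holder x -151.2 y -4.3
184 (np.float64(143.25), np.float64(163.625))
188 (np.float64(143.625), np.float64(164.125))
192 (np.float64(143.625), np.float64(164.375))
196 (np.float64(144.25), np.float64(164.75))
200 (np.float64(144.625), np.float64(165.375))
204 (np.float64(144.75), np.float64(165.25))
208 (np.float64(145.5), np.float64(165.5))
212 (np.float64(145.75), np.float64(167.375))
216 (np.float64(147.125), np.float64(167.625))
220 (np.float64(147.5), np.float64(168.125))
224 (np.float64(147.625), np.float64(168.25))
228 (np.float64(147.625), np.float64(168.125))
232 (np.float64(148.0), np.float64(168.375))
236 (np.float64(150.125), np.float64(168.75))
```

View pics/c2.png

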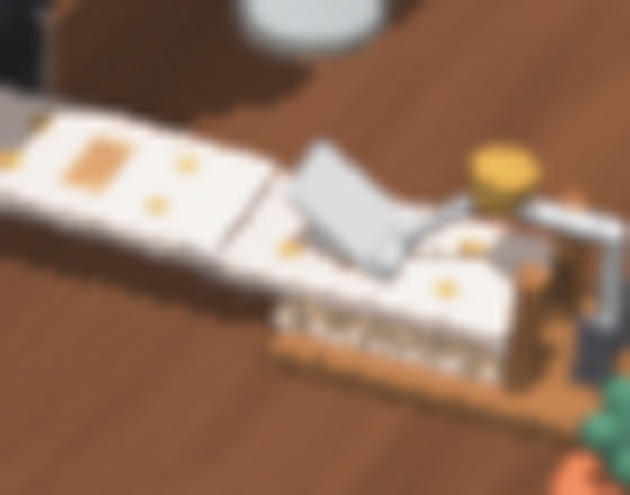

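```bash
python3 -c "
from h import *
for nm,p in (('FL',(315.6-.5,148.9-.5)),('FR',(309.2-.5,157.6-.5))):
    for z in (.024,.033,.041):
        x,y=unproj('scene',p,z); print(nm,z,np.round([x*1e3,y*1e3],1),'top px',np.round(proj('top',[x,y,z]),1))
im=np.load('c2.npz')['top']
g=cv2.resize(im[195:225,140:172],None,fx=4,fy=4,interpolation=2)
for c in (150,154,164,166): print(c,[int(v) for v in im[204:222,c,1]])
im=np.load('c2.npz')['scene']
for t in np.linspace(-4,10,29): 
    p=np.array([312.4,153.3])+t*np.array([.93,.36]);print('%.1f:%d'%(t,cv2.getRectSubPix(im[:,:,1],(1,1),tuple(map(float,p)))[0,0]),end=' ')
"
```

```text
FL 0.024 [526.  330.7] top px [[142.7 215. ]]
FL 0.033 [531.3 319.1] top px [[145.9 213. ]]
FL 0.041 [536.  308.7] top px [[148.8 211.2]]
FR 0.024 [529.5 279.2] top px [[161.1 213.6]]
FR 0.033 [534.8 268.1] top px [[164.2 211.6]]
FR 0.041 [539.5 258.2] top px [[167.1 209.8]]
150 [180, 171, 205, 231, 238, 237, 234, 232, 238, 243, 243, 243, 243, 243, 243, 241, 237, 236]
154 [205, 228, 238, 240, 239, 239, 237, 237, 240, 243, 244, 243, 243, 243, 242, 237, 228, 224]
164 [224, 225, 224, 223, 224, 223, 224, 237, 243, 244, 244, 244, 244, 243, 242, 239, 238, 239]
166 [103, 103, 107, 113, 122, 136, 171, 214, 227, 230, 231, 232, 235, 235, 237, 238, 239, 241]
-4.0:242 -3.5:242 -3.0:242 -2.5:241 -2.0:237 -1.5:232 -1.0:216 -0.5:200 0.0:206 0.5:218 1.0:228 1.5:234 2.0:237 2.5:238 3.0:238 3.5:237 4.0:235 4.5:230 5.0:220 5.5:196 6.0:174 6.5:162 7.0:152 7.5:149 8.0:151 8.5:154 9.0:156 9.5:159 10.0:163
```

Request:
step_arm:
  rows:
    - [[0,0.002,-0.001],[0,0,-1]]
    - [[0,0.0015,0],[0,0,-1]]
    - [[0,0.0005,0],[0,0,0]]
    - [[0,0,0],[0,0,0]]
    - [[0,0,0],[0,0,0]]
    - [[0,0,0],[0,0,0]]
    - [[0,0,0],[0,0,0]]
    - [[0,0,0],[0,0,0]]
    - [[0,0,0],[0,0,0]]
    - [[0,0,0],[0,0,0]]

```text
time: 59.1
tcp_pos: [0.4382, 0.2843, 0.0594]
orientation: [[-0.993, -0.118, 0.0], [-0.118, 0.993, 0.0], [-0.0, 0.0, -1.0]]
wrist_force: [0.9, -0.6, -0.7]
width: 0.0523
```

```bash
python3 -c "
from h import *
hold();ims=grab('c3');im=ims['top'];edges(im,215,232);edges(im,188,208)
print([int(v) for v in im[200:222,164,1]])"
```

```text
t 59.10 tcp [438.2 284.3  59.4] yjaw deg 96.8 tilt [ 0.  0. -1.] F [ 0.9 -0.6 -0.7] w 52.3 q6 -1.16
TCP in holder x -150.9 y 0.5
L deg 5.26 at mid 144.67 res 0.14
R deg 5.10 at mid 165.33 res 0.13
L deg 4.93 at mid 144.39 res 0.12
R deg 3.67 at mid 164.94 res 0.17
[222, 226, 225, 224, 224, 225, 224, 223, 224, 224, 219, 210, 196, 176, 170, 174, 182, 194, 207, 218, 224, 226]
```

```bash
python3 -c "
from h import *
def hc(u,v,z):
    p=unproj('top',(u,v),z)*1e3-H;c,q=np.cos(HA),np.sin(HA);return np.round([c*p[0]+q*p[1],-q*p[0]+c*p[1]],1)
print('card1',hc(154.67-.44,198-.44,.032),'c2 before',hc(157.85-.44,223.5-.44,.041),'c2 now',hc(155-.44,223.5-.44,.0425))
ims=grab('c4');im=ims['top']
g=cv2.resize(im[150:240,110:190,1],None,fx=8,fy=8,interpolation=2)
for row in range(184,240,4):
    w=np.where(g[int((row-150)*8)]>170)[0]; print(row, (w.min()/8+110,w.max()/8+110) if len(w) else None)
"
```

```text
card1 [-14.4   1.3] c2 before [-86.2  -4.6] c2 now [-85.5   2.9]
184 (np.float64(143.25), np.float64(163.625))
188 (np.float64(143.625), np.float64(164.125))
192 (np.float64(143.625), np.float64(164.375))
196 (np.float64(144.25), np.float64(164.75))
200 (np.float64(144.625), np.float64(165.375))
204 (np.float64(144.75), np.float64(165.25))
208 (np.float64(145.5), np.float64(165.5))
212 (np.float64(145.25), np.float64(165.625))
216 (np.float64(143.75), np.float64(164.5))
220 (np.float64(144.5), np.float64(165.25))
224 (np.float64(144.625), np.float64(165.25))
228 (np.float64(145.0), np.float64(165.625))
232 (np.float64(145.625), np.float64(166.25))
236 (np.float64(147.125), np.float64(166.25))
```

Request:
step_arm:
  rows:
    - [[0,-0.001,0],[0,0,0.6]]
    - [[-0.008,-0.0004,0.0005],[0,0,0]]
    - [[-0.01,-0.0002,0],[0,0,0]]
    - [[-0.01,-0.0002,0],[0,0,0]]
    - [[-0.01,-0.0002,0],[0,0,0]]
    - [[-0.008,-0.0002,0],[0,0,0]]
    - [[-0.006,-0.0002,0],[0,0,0]]
    - [[-0.003,0,0],[0,0,0]]
    - [[0,0,0],[0,0,0]]
    - [[0,0,0],[0,0,0]]

```text
time: 60.13
tcp_pos: [0.496, 0.2868, 0.0568]
orientation: [[-0.994, -0.105, -0.01], [-0.105, 0.995, -0.003], [0.01, -0.002, -1.0]]
wrist_force: [-4.4, -0.1, 3.5]
width: 0.0523
```

```bash
python3 -c "
from h import *
hold();ims=grab('c5');im=ims['top']
g=cv2.resize(im[150:240,110:190,1],None,fx=8,fy=8,interpolation=2)
for row in range(184,232,4):
    w=np.where(g[int((row-150)*8)]>170)[0]; print(row, (w.min()/8+110,w.max()/8+110) if len(w) else None)
"
```

```text
t 60.13 tcp [496.  286.8  56.8] yjaw deg 96.0 tilt [-0.01  -0.003 -1.   ] F [-4.4 -0.1  3.5] w 52.3 q6 -1.20
TCP in holder x -93.1 y -1.8
184 (np.float64(143.25), np.float64(163.625))
188 (np.float64(143.625), np.float64(164.125))
192 (np.float64(143.75), np.float64(164.375))
196 (np.float64(143.75), np.float64(164.5))
200 (np.float64(145.75), np.float64(165.125))
204 (np.float64(145.0), np.float64(165.375))
208 (np.float64(126.0), np.float64(165.25))
212 (np.float64(147.0), np.float64(165.875))
216 (np.float64(129.875), np.float64(166.25))
220 (np.float64(132.625), np.float64(133.375))
224 None
228 (np.float64(128.625), np.float64(137.375))
```

Request:
step_arm:
  rows:
    - [[-0.005,0.001,-0.001],[0,-0.5,0]]
    - [[-0.007,0.0005,-0.0005],[0,0,0]]
    - [[-0.007,0.0003,0],[0,0,0]]
    - [[-0.006,0,0],[0,0,0]]
    - [[-0.005,0,0],[0,0,0]]
    - [[-0.003,0,0],[0,0,0]]
    - [[0,0,0],[0,0,0]]
    - [[0,0,0],[0,0,0]]
    - [[0,0,0],[0,0,0]]
    - [[0,0,0],[0,0,0]]

```text
time: 61.07
tcp_pos: [0.5319, 0.2922, 0.0572]
orientation: [[-0.994, -0.105, 0.001], [-0.105, 0.994, -0.003], [-0.001, -0.003, -1.0]]
wrist_force: [-2.8, -0.3, -1.7]
width: 0.0517
```

```bash
python3 -c "
from h import *
hold()
"
```

```text
t 61.07 tcp [531.9 292.2  57.2] yjaw deg 96.1 tilt [ 0.001 -0.003 -1.   ] F [-2.8 -0.3 -1.7] w 51.7 q6 -1.21
TCP in holder x -56.8 y 0.6
```

Request:
step_arm:
  rows:
    - [[-0.003,-0.0003,0],[0,0,0]]
    - [[-0.003,-0.0003,0],[0,0,0]]
    - [[-0.003,0,0],[0,0,0]]
    - [[-0.002,0,0],[0,0,0]]
    - [[-0.002,0,0],[0,0,0]]
    - [[-0.002,0,0],[0,0,0]]
    - [[-0.002,0,0],[0,0,0]]
    - [[-0.002,0,0],[0,0,0]]
    - [[-0.002,0,0],[0,0,0]]
    - [[-0.002,0,0],[0,0,0]]

```text
time: 61.9
tcp_pos: [0.5405, 0.2924, 0.0569]
orientation: [[-0.994, -0.106, -0.034], [-0.106, 0.994, -0.01], [0.035, -0.007, -0.999]]
wrist_force: [-8.4, -0.9, 5.4]
width: 0.0521
```

```bash
python3 -c "
from h import *
hold()
"
```

```text
t 61.90 tcp [540.5 292.4  56.9] yjaw deg 96.1 tilt [-0.034 -0.01  -0.999] F [-8.4 -0.9  5.4] w 52.1 q6 -1.23
TCP in holder x -48.2 y 0.1
```

Request:
step_arm:
  rows:
    - [[0,0,0],[0,0,0]]
    - [[0,0,0],[0,0,0]]
    - [[0,0,0],[0,0,0]]
    - [[0,0,0],[0,0,0]]
    - [[0,0,0],[0,0,0]]
    - [[0,0,0],[0,0,0]]
    - [[0.005,0,0],[0,-0.5,0]]
    - [[0.015,0,0],[0,-0.5,0]]
    - [[0.02,0,0],[0,-0.5,0]]
    - [[0.02,0,0],[0,0,0]]
  gripper: 80

```text
time: 62.73
tcp_pos: [0.4899, 0.2883, 0.0614]
orientation: [[-0.995, -0.103, 0.012], [-0.104, 0.995, -0.001], [-0.011, -0.002, -1.0]]
wrist_force: [0.5, -0.3, 0.0]
width: 0.069
```

Request:
step_arm:
  rows:
    - [[0.02,0,-0.01],[0,0,0]]
    - [[0,0,-0.02],[0,0,0]]
    - [[0,0,-0.02],[0,0,0]]
    - [[0,0,0],[0,0,0]]
    - [[0,0,0],[0,0,0]]
    - [[0,0,0],[0,0,0]]
    - [[0,0,0],[0,0,0]]
    - [[0,0,0],[0,0,0]]
    - [[0,0,0],[0,0,0]]
    - [[0,0,0],[0,0,0]]

```text
time: 63.57
tcp_pos: [0.4586, 0.2828, 0.1067]
orientation: [[-0.994, -0.105, 0.003], [-0.105, 0.994, -0.006], [-0.002, -0.006, -1.0]]
wrist_force: [0.3, 0.1, -0.4]
width: 0.0681
```

```bash
python3 -c "
from h import *
go(.6144,-.1078,.1,7.7);plan(.6144,-.1078,.11,-1.8,11)
ims=grab('c6');im=ims['top'];edges(im,188,207,200)
for c in (('top',),('scene',)):print(np.round(fit(ims,'card',.657,-.1021,.136,cams=c),4))
print([int(v) for v in im[200:222,160,1]])
"
```

```text
t 63.57 tcp [458.6 282.8 106.7] yjaw deg 96.0 tilt [ 0.003 -0.006 -1.   ] F [ 0.3  0.1 -0.4] w 68.1 q6 -1.16
-> turn z -1.7 shift after turn [-102.  -407.9    6.7] tiltfix [-0.4  0.1 -0. ]
[-0.01, -0.037, -0.0] -0.2
[-0.01, -0.037, -0.0] -0.2
[-0.01, -0.037, -0.0] -0.2
[-0.01, -0.037, -0.0] -0.2
[-0.01, -0.037, -0.0] -0.2
[-0.01, -0.037, -0.0] -0.2
[-0.01, -0.037, -0.0] -0.2
[-0.01, -0.037, -0.0] -0.2
[-0.009, -0.037, -0.0] -0.2
[-0.009, -0.037, -0.0] -0.2
[-0.009, -0.037, -0.0] -0.2
L deg 15.35 at mid 145.29 res 3.42
R deg 4.43 at mid 163.64 res 0.15
[ 0.6579 -0.1021  0.1384  0.0227]
[ 0.6561 -0.1021  0.1311  0.0287]
[240, 238, 233, 224, 222, 229, 237, 240, 240, 241, 240, 238, 233, 206, 140, 87, 76, 78, 78, 78, 77, 75]
```

Request:
step_arm:
  rows:
    - [[-0.01,-0.037,-0.001],[0,0,-0.2]]
    - [[-0.01,-0.037,-0.001],[0,0,-0.2]]
    - [[-0.01,-0.037,-0.001],[0,0,-0.2]]
    - [[-0.01,-0.037,-0.001],[0,0,-0.2]]
    - [[-0.01,-0.037,-0.001],[0,0,-0.2]]
    - [[-0.01,-0.037,-0.001],[0,0,-0.2]]
    - [[-0.01,-0.037,-0.001],[0,0,-0.2]]
    - [[-0.01,-0.037,-0.001],[0,0,-0.2]]
    - [[-0.009,-0.037,-0.001],[0,0,-0.2]]
    - [[-0.009,-0.03,0],[0,0,-0.2]]

```text
time: 64.5
tcp_pos: [0.6053, -0.0732, 0.1164]
orientation: [[-0.988, -0.154, 0.002], [-0.154, 0.988, -0.004], [-0.002, -0.004, -1.0]]
wrist_force: [-0.1, 0.5, 0.3]
width: 0.0681
```

Request:
step_arm:
  rows:
    - [[-0.004,-0.015,0],[0,0,0]]
    - [[0,-0.005,0],[0,0,0]]
    - [[0,0,0],[0,0,0]]
    - [[0,0,0.01],[0,0,0]]
    - [[0,0,0.01],[0,0,0]]
    - [[0,0,0],[0,0,0]]
    - [[0,0,0],[0,0,0]]
    - [[0,0,0],[0,0,0]]
    - [[0,0,0],[0,0,0]]
    - [[0,0,0],[0,0,0]]

```text
time: 65.33
tcp_pos: [0.6115, -0.094, 0.0916]
orientation: [[-0.988, -0.152, -0.002], [-0.152, 0.988, -0.003], [0.002, -0.002, -1.0]]
wrist_force: [0.3, -0.0, -0.4]
width: 0.0683
```

```bash
python3 -c "
from h import *
go(.6144,-.1078,.045,7.7)"
```

```text
t 65.33 tcp [611.5 -94.   91.6] yjaw deg 98.8 tilt [-0.002 -0.003 -1.   ] F [ 0.3 -0.  -0.4] w 68.3 q6 -1.91
-> turn z 1.1 shift after turn [ -1.1 -14.1  46.6] tiltfix [-0.1 -0.1  0. ]
```

Request:
step_arm:
  rows:
    - [[0,-0.006,0],[0,0,1.1]]
    - [[0,-0.005,0],[0,0,0]]
    - [[0,-0.003,0.01],[0,0,0]]
    - [[0,0,0.014],[0,0,0]]
    - [[0,0,0.012],[0,0,0]]
    - [[0,0,0.008],[0,0,0]]
    - [[0,0,0],[0,0,0]]
    - [[0,0,0],[0,0,0]]
    - [[0,0,0],[0,0,0]]
    - [[0,0,0],[0,0,0]]

```text
time: 66.17
tcp_pos: [0.6149, -0.1108, 0.0451]
orientation: [[-0.991, -0.13, 0.001], [-0.13, 0.991, -0.004], [-0.0, -0.004, -1.0]]
wrist_force: [-0.3, -0.3, 0.1]
width: 0.0679
```

```bash
python3 -c "
from h import *
go(.6144,-.1078,.023,7.7)"
```

```text
t 66.17 tcp [ 614.9 -110.8   45.1] yjaw deg 97.5 tilt [ 0.001 -0.004 -1.   ] F [-0.3 -0.3  0.1] w 67.9 q6 -1.92
-> turn z -0.2 shift after turn [ 0.1  3.  22.1] tiltfix [-0.2  0.  -0. ]
```

Request:
step_arm:
  rows:
    - [[0,0.0015,0.002],[-0.2,0,-0.2]]
    - [[0,0.001,0.006],[0,0,0]]
    - [[0,0.0005,0.006],[0,0,0]]
    - [[0,0,0.005],[0,0,0]]
    - [[0,0,0.002],[0,0,0]]
    - [[0,0,0],[0,0,0]]
    - [[0,0,0],[0,0,0]]
    - [[0,0,0],[0,0,0]]
    - [[0,0,0],[0,0,0]]
    - [[0,0,0],[0,0,0]]

```text
time: 67.0
tcp_pos: [0.6158, -0.1073, 0.0235]
orientation: [[-0.991, -0.135, 0.003], [-0.135, 0.991, -0.0], [-0.003, -0.001, -1.0]]
wrist_force: [0.2, 0.2, 0.3]
width: 0.0684
```

```bash
python3 -c "
from h import *
go(.6144,-.1078,.023,7.7)"
```

```text
t 67.00 tcp [ 615.8 -107.3   23.5] yjaw deg 97.8 tilt [ 0.003 -0.    -1.   ] F [0.2 0.2 0.3] w 68.4 q6 -1.92
-> turn z 0.1 shift after turn [ 1.5 -0.3  0.5] tiltfix [-0.1  0.2 -0. ]
```

Request:
step_arm:
  rows:
    - [[0.0005,0,0],[0,0,0]]
    - [[0,0,0],[0,0,0]]
    - [[0,0,0],[0,0,0]]
    - [[0,0,0],[0,0,0]]
    - [[0,0,0],[0,0,0]]
    - [[0,0,0],[0,0,0]]
    - [[0,0,0],[0,0,0]]
    - [[0,0,0],[0,0,0]]
    - [[0,0,0],[0,0,0]]
    - [[0,0,0],[0,0,0]]
  gripper: 0
  squeeze: 100

```text
time: 67.83
tcp_pos: [0.6159, -0.1077, 0.025]
orientation: [[-0.991, -0.135, 0.005], [-0.135, 0.991, -0.001], [-0.005, -0.001, -1.0]]
wrist_force: [-0.1, -0.6, 0.6]
width: 0.0519
```

Request:
step_arm:
  rows:
    - [[0,0,-0.005],[0,0,0]]
    - [[0,0,-0.015],[0,0,0]]
    - [[0,0,-0.02],[0,0,0]]
    - [[0,0,-0.02],[0,0,0]]
    - [[0,0,-0.005],[0,0,0]]
    - [[0.01,0,0],[0,0,0]]
    - [[0.024,0,0],[0,0,0]]
    - [[0.024,0,0],[0,0,0]]
    - [[0.024,0,0],[0,0,0]]
    - [[0.024,0,0],[0,0,0]]

```text
time: 68.67
tcp_pos: [0.508, -0.1218, 0.0902]
orientation: [[-0.99, -0.138, 0.005], [-0.138, 0.99, -0.001], [-0.005, -0.002, -1.0]]
wrist_force: [0.4, 0.0, -0.3]
width: 0.052
```

```bash
python3 -c "
from h import *
go(.435,.283,.09,5.8);plan(.435,.283,.095,2,16)"
```

```text
t 68.67 tcp [ 508.  -121.8   90.2] yjaw deg 97.9 tilt [ 0.005 -0.001 -1.   ] F [ 0.4  0.  -0.3] w 52.0 q6 -1.99
-> turn z 2.1 shift after turn [3.170e+01 4.101e+02 2.000e-01] tiltfix [-0.1  0.3 -0. ]
[0.001, 0.026, -0.0] 0.1
[0.001, 0.026, -0.0] 0.1
[0.001, 0.026, -0.0] 0.1
[0.001, 0.026, -0.0] 0.1
[0.001, 0.026, -0.0] 0.1
[0.001, 0.026, -0.0] 0.1
[0.001, 0.026, -0.0] 0.1
[0.001, 0.026, -0.0] 0.1
[0.002, 0.026, -0.0] 0.1
[0.002, 0.026, -0.0] 0.1
[0.002, 0.026, -0.0] 0.1
[0.002, 0.026, -0.0] 0.1
[0.002, 0.026, -0.0] 0.1
[0.002, 0.026, -0.0] 0.1
[0.002, 0.026, -0.0] 0.1
[0.002, 0.026, -0.0] 0.1
```

Request:
step_arm:
  rows:
    - [[0,0.014,0],[0,0,0.1]]
    - [[0,0.026,0],[0,0,0.1]]
    - [[0.001,0.026,-0.001],[0,0,0.1]]
    - [[0.001,0.026,-0.001],[0,0,0.1]]
    - [[0.001,0.026,-0.001],[0,0,0.1]]
    - [[0.001,0.026,-0.001],[0,0,0.1]]
    - [[0.001,0.026,-0.001],[0,0,0.1]]
    - [[0.002,0.026,-0.001],[0,0,0.1]]
    - [[0.002,0.026,-0.001],[0,0,0.1]]
    - [[0.002,0.026,-0.001],[0,0,0.1]]

```text
time: 69.5
tcp_pos: [0.4432, 0.1256, 0.0866]
orientation: [[-0.994, -0.107, -0.016], [-0.107, 0.994, -0.002], [0.016, -0.0, -1.0]]
wrist_force: [0.4, -0.3, -0.7]
width: 0.0518
```

Request:
step_arm:
  rows:
    - [[0.002,0.026,-0.001],[0,0,0.1]]
    - [[0.002,0.026,-0.001],[0,0,0.1]]
    - [[0.002,0.026,-0.001],[0,0,0.1]]
    - [[0.002,0.026,-0.001],[0,0,0.1]]
    - [[0.002,0.02,0],[0,0,0.1]]
    - [[0,0.01,0],[0,0,0]]
    - [[0,0.005,0],[0,0,0]]
    - [[0,0,0],[0,0,0]]
    - [[0,0,0],[0,0,0]]
    - [[0,0,0],[0,0,0]]

```text
time: 70.33
tcp_pos: [0.4061, 0.2663, 0.0826]
orientation: [[-0.994, -0.104, -0.028], [-0.103, 0.995, -0.009], [0.029, -0.006, -1.0]]
wrist_force: [-0.8, -0.4, -0.9]
width: 0.0522
```

```bash
python3 -c "
from h import *
hold();go(.435,.283,.067,6.3)"
```

```text
t 70.33 tcp [406.1 266.3  82.6] yjaw deg 95.9 tilt [-0.028 -0.009 -1.   ] F [-0.8 -0.4 -0.9] w 52.2 q6 -1.15
TCP in holder x -184.4 y -14.8
t 70.33 tcp [406.1 266.3  82.6] yjaw deg 95.9 tilt [-0.028 -0.009 -1.   ] F [-0.8 -0.4 -0.9] w 52.2 q6 -1.15
-> turn z -0.4 shift after turn [-30.5  13.5  15.6] tiltfix [-0.3 -1.6  0. ]
```

Request:
step_arm:
  rows:
    - [[-0.004,0.004,0.002],[-0.2,-0.8,-0.4]]
    - [[-0.007,0.005,0.003],[0,-0.8,0]]
    - [[-0.007,0.003,0.003],[0,0,0]]
    - [[-0.006,0,0.003],[0,0,0]]
    - [[-0.002,0,0.002],[0,0,0]]
    - [[0,0,0],[0,0,0]]
    - [[0,0,0],[0,0,0]]
    - [[0,0,0],[0,0,0]]
    - [[0,0,0],[0,0,0]]
    - [[0,0,0],[0,0,0]]

```text
time: 71.17
tcp_pos: [0.4349, 0.2788, 0.0672]
orientation: [[-0.994, -0.106, 0.002], [-0.106, 0.994, -0.003], [-0.002, -0.003, -1.0]]
wrist_force: [-0.6, 0.2, -0.4]
width: 0.0518
```

```bash
python3 -c "
from h import *
hold();go(.435,.283,.067,6.3)
ims=grab('d1');im=ims['top']
g=cv2.resize(im[150:240,110:190,1],None,fx=8,fy=8,interpolation=2)
for row in range(196,240,3):
    w=np.where(g[int((row-150)*8)]>170)[0]; print(row, (w.min()/8+110,w.max()/8+110) if len(w) else None)"
```

```text
t 71.17 tcp [434.9 278.8  67.2] yjaw deg 96.1 tilt [ 0.002 -0.003 -1.   ] F [-0.6  0.2 -0.4] w 51.8 q6 -1.15
TCP in holder x -154.7 y -4.7
t 71.17 tcp [434.9 278.8  67.2] yjaw deg 96.1 tilt [ 0.002 -0.003 -1.   ] F [-0.6  0.2 -0.4] w 51.8 q6 -1.15
-> turn z -0.2 shift after turn [-0.6  4.2  0.2] tiltfix [-0.2  0.1 -0. ]
196 (np.float64(143.5), np.float64(164.25))
199 (np.float64(143.75), np.float64(164.5))
202 (np.float64(143.875), np.float64(164.625))
205 (np.float64(144.125), np.float64(164.625))
208 (np.float64(144.5), np.float64(165.125))
211 (np.float64(144.625), np.float64(165.5))
214 (np.float64(145.0), np.float64(166.375))
217 (np.float64(145.625), np.float64(166.375))
220 (np.float64(145.625), np.float64(166.375))
223 (np.float64(146.125), np.float64(167.0))
226 (np.float64(146.5), np.float64(167.25))
229 (np.float64(146.625), np.float64(167.25))
232 (np.float64(146.625), np.float64(167.375))
235 (np.float64(146.75), np.float64(167.875))
238 (np.float64(125.25), np.float64(168.125))
```

Request:
step_arm:
  rows:
    - [[0,0.002,0],[0,0,-0.3]]
    - [[0,0.001,0],[0,0,0]]
    - [[0,0.0005,0],[0,0,0]]
    - [[-0.006,0,0],[0,0,0]]
    - [[-0.008,0,0],[0,0,0]]
    - [[-0.006,0,0],[0,0,0]]
    - [[-0.003,0,0],[0,0,0]]
    - [[0,0,0],[0,0,0]]
    - [[0,0,0],[0,0,0]]
    - [[0,0,0],[0,0,0]]

```text
time: 72.1
tcp_pos: [0.4608, 0.286, 0.0679]
orientation: [[-0.994, -0.112, 0.004], [-0.112, 0.994, -0.002], [-0.003, -0.002, -1.0]]
wrist_force: [1.5, -0.2, -0.5]
width: 0.052
```

```bash
python3 -c "
from h import *
hold()
ims=grab('d2');im=ims['top']
g=cv2.resize(im[150:240,110:190,1],None,fx=8,fy=8,interpolation=2)
for row in range(196,240,3):
    w=np.where(g[int((row-150)*8)]>170)[0]; print(row, (w.min()/8+110,w.max()/8+110) if len(w) else None)
b=cv2.resize(ims['scene'][125:180,285:370],None,fx=9,fy=9,interpolation=2);cv2.imwrite('pics/d2.png',b[:,:,::-1])"
```

```text
t 72.10 tcp [460.8 286.   67.9] yjaw deg 96.4 tilt [ 0.004 -0.002 -1.   ] F [ 1.5 -0.2 -0.5] w 52.0 q6 -1.17
TCP in holder x -128.3 y 0.3
196 (np.float64(143.5), np.float64(164.25))
199 (np.float64(143.75), np.float64(164.625))
202 (np.float64(143.875), np.float64(164.375))
205 (np.float64(143.0), np.float64(163.75))
208 (np.float64(142.625), np.float64(164.75))
211 (np.float64(143.0), np.float64(165.125))
214 (np.float64(143.5), np.float64(164.375))
217 (np.float64(143.625), np.float64(164.25))
220 (np.float64(143.625), np.float64(164.5))
223 (np.float64(144.0), np.float64(164.875))
226 (np.float64(122.125), np.float64(165.25))
229 (np.float64(123.75), np.float64(165.25))
232 (np.float64(124.875), np.float64(164.625))
235 (np.float64(126.25), np.float64(127.75))
238 (np.float64(128.25), np.float64(129.625))
```

View pics/d2.png

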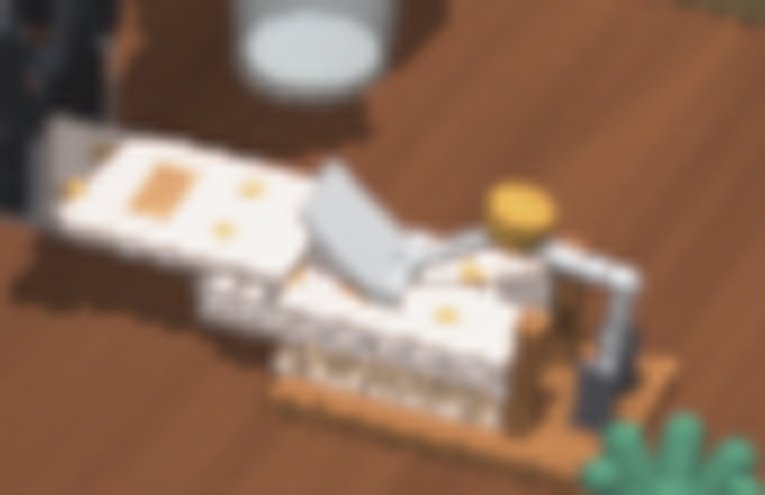

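Request:
step_arm:
  rows:
    - [[-0.006,-0.001,0],[0,0,0]]
    - [[-0.009,-0.0005,0],[0,0,0]]
    - [[-0.009,-0.0002,0],[0,0,0]]
    - [[-0.009,-0.0002,0],[0,0,0]]
    - [[-0.008,-0.0002,-0.0005],[0,0,0]]
    - [[-0.005,0,-0.0005],[0,0,0]]
    - [[-0.003,0,0],[0,0,0]]
    - [[0,0,0],[0,0,0]]
    - [[0,0,0],[0,0,0]]
    - [[0,0,0],[0,0,0]]

```text
time: 73.03
tcp_pos: [0.5101, 0.2879, 0.0659]
orientation: [[-0.994, -0.111, -0.008], [-0.111, 0.994, -0.006], [0.008, -0.005, -1.0]]
wrist_force: [-2.1, -0.7, -0.2]
width: 0.0521
```

```bash
python3 -c "
from h import *
hold()"
```

```text
t 73.03 tcp [510.1 287.9  65.9] yjaw deg 96.4 tilt [-0.008 -0.006 -1.   ] F [-2.1 -0.7 -0.2] w 52.1 q6 -1.21
TCP in holder x -79.0 y -1.9
```

Request:
step_arm:
  rows:
    - [[-0.005,0.0008,-0.0003],[-0.2,-0.4,0]]
    - [[-0.006,0.0002,0],[0,0,0]]
    - [[-0.006,0,0],[0,0,0]]
    - [[-0.004,0,0],[0,0,0]]
    - [[-0.003,0,0],[0,0,0]]
    - [[0,0,0],[0,0,0]]
    - [[0,0,0],[0,0,0]]
    - [[0,0,0],[0,0,0]]
    - [[0,0,0],[0,0,0]]
    - [[0,0,0],[0,0,0]]

```text
time: 73.87
tcp_pos: [0.5357, 0.2918, 0.0656]
orientation: [[-0.994, -0.112, -0.0], [-0.112, 0.994, -0.002], [0.001, -0.002, -1.0]]
wrist_force: [-1.3, -0.4, -2.3]
width: 0.0518
```

```bash
python3 -c "
from h import *
hold()"
```

```text
t 73.87 tcp [535.7 291.8  65.6] yjaw deg 96.4 tilt [-0.    -0.002 -1.   ] F [-1.3 -0.4 -2.3] w 51.8 q6 -1.22
TCP in holder x -53.1 y -0.2
```

Request:
step_arm:
  rows:
    - [[-0.002,-0.0005,0],[0,0,0]]
    - [[-0.002,-0.0003,0],[0,0,0]]
    - [[-0.002,0,0],[0,0,0]]
    - [[-0.002,0,0],[0,0,0]]
    - [[-0.002,0,0],[0,0,0]]
    - [[-0.002,0,0],[0,0,0]]
    - [[-0.002,0,0],[0,0,0]]
    - [[-0.002,0,0],[0,0,0]]
    - [[-0.002,0,0],[0,0,0]]
    - [[-0.002,0,0],[0,0,0]]

```text
time: 74.7
tcp_pos: [0.542, 0.2916, 0.065]
orientation: [[-0.993, -0.113, -0.033], [-0.113, 0.994, -0.009], [0.034, -0.005, -0.999]]
wrist_force: [-8.9, -0.9, 4.3]
width: 0.0515
```

```bash
python3 -c "
from h import *
hold()"
```

```text
t 74.70 tcp [542.  291.6  65. ] yjaw deg 96.5 tilt [-0.033 -0.009 -0.999] F [-8.9 -0.9  4.3] w 51.5 q6 -1.24
TCP in holder x -46.8 y -0.9
```

Home. Release and retreat.

Request:
step_arm:
  rows:
    - [[0,0,0],[0,0,0]]
    - [[0,0,0],[0,0,0]]
    - [[0,0,0],[0,0,0]]
    - [[0,0,0],[0,0,0]]
    - [[0,0,0],[0,0,0]]
    - [[0,0,0],[0,0,0]]
    - [[0.005,0,0],[0,-0.5,0]]
    - [[0.015,0,0],[0,-0.5,0]]
    - [[0.02,0,0],[0,-0.5,0]]
    - [[0.02,0,0],[0,0,0]]
  gripper: 80

```text
time: 75.53
tcp_pos: [0.4915, 0.2872, 0.0697]
orientation: [[-0.994, -0.11, 0.013], [-0.11, 0.994, 0.001], [-0.013, -0.001, -1.0]]
wrist_force: [-0.7, 0.6, 0.0]
width: 0.0683
```

Request:
step_arm:
  rows:
    - [[0.02,0,-0.01],[0,0,0]]
    - [[0,0,-0.02],[0,0,0]]
    - [[0,0,-0.02],[0,0,0]]
    - [[0,-0.03,-0.01],[0,0,0]]
    - [[0,-0.03,0],[0,0,0]]
    - [[0,-0.03,0],[0,0,0]]
    - [[0,-0.03,0],[0,0,0]]
    - [[0,0,0],[0,0,0]]
    - [[0,0,0],[0,0,0]]
    - [[0,0,0],[0,0,0]]

```text
time: 76.37
tcp_pos: [0.4744, 0.1601, 0.1315]
orientation: [[-0.993, -0.116, 0.014], [-0.116, 0.993, -0.001], [-0.014, -0.003, -1.0]]
wrist_force: [0.8, 0.5, -0.4]
width: 0.0682
```

```bash
python3 -c "
from h import *
hold()
ims=grab('e1');im=ims['top']
g=cv2.resize(im[150:240,110:190,1],None,fx=8,fy=8,interpolation=2)
for row in range(174,222,4):
    w=np.where(g[int((row-150)*8)]>190)[0]; print(row, (w.min()/8+110,w.max()/8+110) if len(w) else None)
o=np.zeros((600,800,3),np.uint8)
o[:560,:400]=cv2.resize(im[155:225,130:180],None,fx=8,fy=8,interpolation=2);o[:330,402:792]=cv2.resize(ims['scene'][135:190,310:375],None,fx=6,fy=6,interpolation=2)
o[335:600,402:742]=cv2.resize(ims['scene'][240:340,145:273],(340,265),interpolation=2)
cv2.imwrite('pics/e1.png',o[:,:,::-1])"
```

```text
t 76.37 tcp [474.4 160.1 131.5] yjaw deg 96.6 tilt [ 0.014 -0.001 -1.   ] F [ 0.8  0.5 -0.4] w 68.2 q6 -1.40
TCP in holder x -125.2 y -126.2
174 (np.float64(155.125), np.float64(160.375))
178 (np.float64(142.0), np.float64(162.0))
182 (np.float64(141.875), np.float64(162.0))
186 (np.float64(142.125), np.float64(162.375))
190 (np.float64(142.625), np.float64(163.125))
194 (np.float64(142.875), np.float64(163.125))
198 (np.float64(143.5), np.float64(163.375))
202 (np.float64(145.5), np.float64(164.125))
206 (np.float64(143.875), np.float64(163.875))
210 (np.float64(144.125), np.float64(164.5))
214 (np.float64(144.875), np.float64(156.75))
218 None
```

View pics/e1.png

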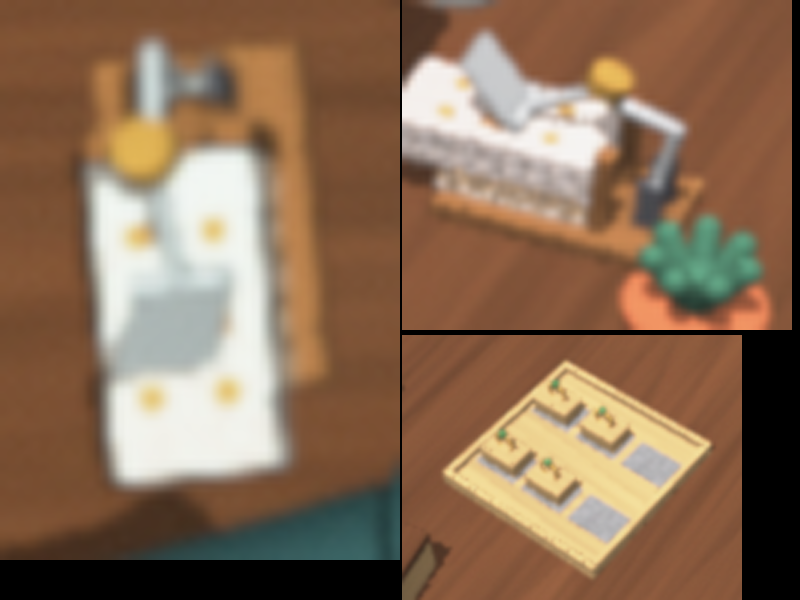

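```bash
python3 -c "
from h import *
z=np.load('e1.npz')
c,s=np.cos(np.radians(-5.5)),np.sin(np.radians(-5.5))
for n in('top','scene'):
  im=cv2.resize(z[n],None,fx=4,fy=4,interpolation=2).astype(int);G=np.clip(im[:,:,1]-im[:,:,0]+0,0,None)
  for u,v in((-54,36),(0,36),(-54,-36),(0,-36)):
    x,y=.5555+(c*u-s*v)/1e3,-.278+(s*u+c*v)/1e3
    p=np.round((proj(n,[x,y,.0435])[0]+.5)*4).astype(int);w=G[p[1]-20:p[1]+21,p[0]-20:p[0]+21].astype(float);w[w<w.max()*.4]=0
    q=np.array([(w.sum(0)*np.arange(41)).sum(),(w.sum(1)*np.arange(41)).sum()])/w.sum()+p-20
    e=unproj(n,q/4-.375,.0435)*1e3-np.array([x,y])*1e3;print(n,(u,v),'stone-pad (tray x,y) mm',np.round([c*e[0]+s*e[1],-s*e[0]+c*e[1]],1))
"
```

```text
top (-54, 36) stone-pad (tray x,y) mm [-0.7  1.4]
top (0, 36) stone-pad (tray x,y) mm [0.7 2. ]
top (-54, -36) stone-pad (tray x,y) mm [0.8 1.9]
top (0, -36) stone-pad (tray x,y) mm [0.2 1.8]
scene (-54, 36) stone-pad (tray x,y) mm [-0.6 -1.9]
scene (0, 36) stone-pad (tray x,y) mm [ 1.1 -1.5]
scene (-54, -36) stone-pad (tray x,y) mm [ 1.  -1.3]
scene (0, -36) stone-pad (tray x,y) mm [ 0.6 -1.6]
```

```bash
python3 -c "
from rig import r
print(r.sign_off())"
```

```text
the job is handed in; nothing more can be done
None
```

The stall is set up and handed in at about 76 s of simulated time.

**Ring blocks:** four were present. I stood them on pads 0, 1, 3 and 4 of the left-hand tray first. In the last pictures all four stand upright. Along the pad, both cameras put the stones within about 1 mm of the centre. Across it, they disagreed in sign: +1.4 to +2.0 mm from the top camera and -1.3 to -1.9 mm from the scene camera. That fits the stated 2 mm calibration error, so I did not adjust anything.

**Earring cards:** three were present. I slid each one under the sprung arm, on top of the pile, until it met the back posts. Each gave about 8.5 N of push-back there. The last picture shows the three stacked under the arm. The top card's edge slopes about 4.5°, while the holder was measured at 4.8°. The second card sat about 1–1.5 mm sideways of the first. I did not measure the third card's sideways position after release. It had read about 2 mm to the left on the way in, and I shifted it back.

**Disagreements:**
- Each card read about 1 to 2° off the gripper's angle after pick-up. I corrected that before each insertion.
- The cause may have been a grip slip; I could not tell.
- No knocked ring turned up in any check.

I moved nothing on or near the glass, plant, trinket box, red card or second tray. They were not measured again at the end.

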